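# Strip the column rack for storage

### The job

Take down the column rack: unscrew the knurled nut from its stud and put it in the white parts tray, lift the yellow end stop off the stud and stand it on its foot on the blue mat. Then draw each column that is there (one to three) out of its sleeve and lay it in the cradle, across both combs in its own pair of notches and about centred along its length. Leave the bottles and other things on the bench where they are.

Things in the scene. Friction and masses are not known exactly. Their poses are not given: they have to be found in the camera images.
- nut_mid (a point): Black knurled nut, 42 mm across, 30 high, 80 g, on the rack's upright stud; the point is its centre, z along its bore. Right-hand thread: turn anticlockwise seen from above; it rises 14 mm a turn, has 1 to 2 mm of play, stays put when let go, and runs off the thread after about 1.2 turns, about 17 mm up; lift it 15 mm more to clear the stud.
- stud_top (a point): Top of the fixed threaded stud (24 mm over the thread), 45 mm above the bench; axes as the rack's. It stands 165 mm in front (rack -y) of the sleeve mouths, in line with the middle sleeve. The plate under the nut is 18 mm above the bench.
- stop_grip (a point): End stop, an L of 350 g: foot plate 80 x 121 x 8 mm, its 30 mm square hole over the stud under the nut, and a yellow flange 122 wide (x), 10 thick (y), 98 mm tall at the sleeve side, across the columns' front ends. The point is in the flange's mid-plane, 8 mm below its top, 90 above the foot's underside: pinch here from above. Mounted, its axes are the rack's.
- stop_foot (a point): The same end stop: centre of the underside of its foot plate. The stud hole lies 32.5 mm to -y of this point, the flange's mid-plane 55.5 mm to +y. z points up when it stands on its foot.
- rack_mouth (a point): Fixed column rack: three level parallel sleeves, 26 mm outside, 20 mm bore, 230 mm deep, in dark blue blocks (tops 95 mm above the bench, from 22 mm behind the mouths). The point is at the middle mouth, 69 mm above the bench, at the height of the columns' axes; the other mouths are 50 mm to either side in x. -y points out of the sleeves.
- cradle_mid (a point): Fixed column cradle: two combs at y = -90 and +90 mm, each with three V notches (90 degrees, 18 mm deep) at x = -50, 0 and +50 mm. A column lies along y (either way round) across both combs in one pair of notches, its axis then at this height, 42 mm above the bench. Between the combs it is open down to 8 mm above the bench. The point is the centre.
- mat_top (a point): Centre of the top of the fixed blue square mat, 150 x 150 mm, 3 mm thick, where the end stop is to stand.
- tray: Loose white square parts tray, 100 x 100 mm outside, 22 mm high, walls and floor 3 mm, 250 g. Origin: centre of its underside.
- col0_mid (a point): Column with a blue band near its front (may be absent): steel tube 14 mm thick, 280 long, about 220 g; dark hexagonal fitting 16 to 19 mm across on the last 16 mm of its front. Starts in the x = -50 mm sleeve, sticking out 52 to 66 mm. The point is its centre; y along it, front end at -140 mm. Slides freely, 6 mm play, droops when let go over half-way out.
- col1_mid (a point): Column with a green band near its front (may be absent): steel tube 14 mm thick, 280 long, about 220 g; dark hexagonal fitting 16 to 19 mm across on the last 16 mm of its front. Starts in the middle sleeve, sticking out 52 to 66 mm. The point is its centre; y along it, front end at -140 mm. Slides freely, 6 mm play, droops when let go over half-way out.
- col2_mid (a point): Column with an orange band near its front (may be absent): steel tube 14 mm thick, 280 long, about 220 g; dark hexagonal fitting 16 to 19 mm across on the last 16 mm of its front. Starts in the x = +50 mm sleeve, sticking out 52 to 66 mm. The point is its centre; y along it, front end at -140 mm. Slides freely, 6 mm play, droops when let go over half-way out.
- solvent: Bystander, not to be disturbed: clear glass solvent bottle, blue cap, 90 mm wide, 200 mm tall.
- amber: Bystander, not to be disturbed: amber glass bottle, white cap, 70 mm wide, 150 mm tall.
- flask: Bystander, not to be disturbed: white plastic bottle, red cap, 60 mm wide, 110 mm tall.
- wrench: Bystander, not to be disturbed: steel open-ended spanner 150 mm long, lying flat.
- fitbox: Bystander, not to be disturbed: shut grey plastic box 70 x 50 x 25 mm.
- jar: Bystander, not to be disturbed: amber jar, black lid, 56 mm wide, 70 mm tall.
There are look-alikes about, which are no part of the job. What is shaped like the part that bears stop_grip but green is not meant.

How it is judged:
By the outcome, as a careful person would: the job done as asked, in the order asked, and still so for the second after the job is handed in, with the robot touching nothing.
Of col0, col1, col2 only 1 to 3 are there at a start; the rules pass over those that are not, and their reading is None.
At some moment in a run one of tray may be knocked a few centimetres aside while the robot is not near it.
Once in a run the grip may slacken for a moment while it holds something.
It also fails if it takes over 210 s, if anything falls off the work surface, if the arm or the gripper's body presses on something with over 40 N, if the wrist force passes 120 N, or if a joint passes its speed limit or range.

### The arm

A 7-joint arm with a two-finger parallel gripper is mounted at the origin on the work surface. World frame = base frame: x ahead of the robot, y to its left, z up, the work surface at z = 0. Lengths are in m, angles in rad, forces in N, time in s.
With the tool pointing down it reaches from about 0.425 to 0.925 m from the base axis. Payload 6.8 kg.
Tool frame: the origin (TCP) lies at the very end of the fingers, on their centre line; the grasp point (between the pads) lies 19 mm behind it; y points along the fingers, x is the direction in which the jaws open and shut, and the axes are right-handed (so a half turn about y gives the same grasp; the last joint's range is limited). The gripper opens to 85 mm and grips with 20 to 120 N. Pads are 22 mm wide; open, the fingers measure 114 mm over their backs; the gripper's body (76 mm by 85 mm) begins 54 mm behind the grasp point. The pads swing forward as they close: fully open they stand 13 mm farther back than shut.
Start: joints at [1.082, 0.477, 0.022, 1.555, -0.011, 1.109, -0.083], TCP at [0.251, -0.627, 0.231] pointing down, gripper open.
Joint ranges: [-2.96, 2.96], [-0.34, 2.1], [-1.41, 1.46], [0.24, 2.44], [-1.37, 4.51], [0.17, 1.92], [-2.96, 2.96]. Speed limits (rad/s): [2.39, 2.39, 3.14, 3.14, 3.14, 3.14, 3.14].

### API

Orientations are given as a rotation vector (axis times angle).
In Python, from bench import r, imaging gives the robot as it stands.
- The arm moves only by the shell command python3 -m jog 'ROWS' [FORCE]. ROWS is text: rows parted by semicolons, each of 7 numbers parted by spaces: the turn, a rotation vector about the tool's x, y, z in degrees, then the shift along the tool's x, y, z in mm, then the opening, from 0 (shut) to 1 (fully open). A call has exactly 5 rows; each row shifts and turns the commanded pose from where the row before left it, along the tool's axes as they then stand; what a row does not reach is not made up. A row lasts 1/12 s, in which the tool goes at most 41.7 mm and 7.16 degrees, less where a joint would pass 70% of its speed; a pose out of reach is approached as far as the arm can. A call with a gripper value outside its range is refused whole. The fingers move at their own pace and stop on an object; FORCE is the grip in N (left out, the last holds). Time passes only in rows, so rows that do not move let the fingers close, or fill a call up. It gives the time, the measured TCP pose, the force and the opening at its end, in the units of the state.
- r.get_obs(): the state, without advancing time (a new reading comes with each control period).
- imaging.grab_frame(name): name is "scene" or "top"; returns a dict with "color" (400x640x3 uint8, red, green, blue), "z_map" (400x640 float32, m along the optical axis (not along the pixel's ray), 0 where there is no reading), "fx", "fy", "cx", "cy" (pixels), "world_to_cam" (4x4, takes a point from world to camera coordinates). Camera axes: x right, y up, looking along -z (the intrinsics and any distortion apply to the point x, -y, -z); pixel columns grow to the right and rows downward; lengths in m; the calibration is good to about 2 mm. A picture is of the moment at which its call begins.
- r.hand_in(): hands the job in, once; it reports no verdict.
The state is a dict: "clock": time; "joints": joint angles; "qvel": joint speeds; "tau": joint torques, N m; "tcp_pos": TCP position; "orientation": TCP orientation; "contact_force": force on the tool from outside, world axes, zero at the start; "moment": the same for the moment, N m; "grip_width": finger opening in m.
Only numpy, scipy, OpenCV 4.12 (cv2) and the standard library are available. Lean on these libraries where they do the work, as an engineer would, in place of code of your own. Each camera call takes 0.05 s, during which the arm holds its last target.

## Working session

There is one attempt and no reset: what is moved stays moved. The work goes in short steps, Python scripts to look and compute and a shell command to move; the robot and the scene stay as the last step left them, time stands still between calls to the robot, and variables do not carry over. Pictures are saved under pics/ and viewed, and the job is handed in when it is done.

```bash
ls; mkdir -p pics; cat > h.py <<'E'
import numpy as np, cv2
from bench import r, imaging
from scipy.spatial.transform import Rotation as R
def snap(n,fn=None):
    f=imaging.grab_frame(n)
    np.savez('last_%s.npz'%n,**f)
    if fn: cv2.imwrite('pics/'+fn,f['color'][:,:,::-1])
    return f
def cloud(f):
    z=f['z_map']; v,u=np.mgrid[0:z.shape[0],0:z.shape[1]]
    x=(u-f['cx'])/f['fx']*z; y=(v-f['cy'])/f['fy']*z
    P=np.stack([x,-y,-z,np.ones_like(z)],-1)
    W=P@np.linalg.inv(f['world_to_cam']).T
    W=W[...,:3].copy(); W[z<=0]=np.nan
    return W
def proj(f,p):
    c=f['world_to_cam']@np.append(p,1); return (f['cx']+f['fx']*c[0]/-c[2], f['cy']+f['fy']*-c[1]/-c[2])
def load(n): return dict(np.load('last_%s.npz'%n))
E
python3 - <<'E'
from h import *
o=r.get_obs(); print(o)
for n in('scene','top'):
    f=snap(n,n+'0.png'); print(n,f['fx'],f['fy'],f['cx'],f['cy'],[k for k in f]); print(f['world_to_cam'])
    print((f['z_map']>0).mean())
E
```

```text
pics
{'clock': 0.0, 'joints': array([ 1.08191163,  0.47780231,  0.02235053,  1.55646282, -0.01149239,
        1.10931207, -0.08308268]), 'qvel': array([-0.00133459, -0.00033051,  0.0014767 , -0.00023149, -0.00063465,
        0.00204516,  0.00015835]), 'tau': array([-1.24675244e-03, -5.96459699e+01,  1.60714701e+00, -2.81201327e+01,
        1.24574019e-02,  9.35408782e-03,  8.25244172e-06]), 'tcp_pos': array([ 0.25061608, -0.62610179,  0.23031966]), 'orientation': array([-1.36469646,  0.92547679, -0.92281182]), 'contact_force': array([ 0.28941123, -0.3765699 ,  0.07308765]), 'moment': array([0.00905736, 0.01404926, 0.06269563]), 'grip_width': 0.08515354107093946}
scene 377.3705734566063 377.3705734566063 308.838930320315 198.88666762311854 ['color', 'z_map', 'fx', 'fy', 'cx', 'cy', 'world_to_cam']
[[-0.13296344  0.99103609  0.01296914  0.03635733]
 [-0.7284769  -0.10659285  0.67672696  0.31763166]
 [ 0.67204325  0.08053222  0.73611985 -1.42098818]
 [ 0.          0.          0.          1.        ]]
0.99578515625
top 430.2585589417575 430.2585589417575 329.92609670434763 196.71003853320022 ['color', 'z_map', 'fx', 'fy', 'cx', 'cy', 'world_to_cam']
[[ 1.08501656e-01 -9.94096166e-01 -4.50013244e-04 -6.99883075e-03]
 [ 9.68813043e-01  1.05640635e-01  2.24145809e-01 -5.05552974e-01]
 [-2.22774950e-01 -2.47561701e-02  9.74555516e-01 -1.14682471e+00]
 [ 0.00000000e+00  0.00000000e+00  0.00000000e+00  1.00000000e+00]]
0.9959921875
```

View pics/scene0.png

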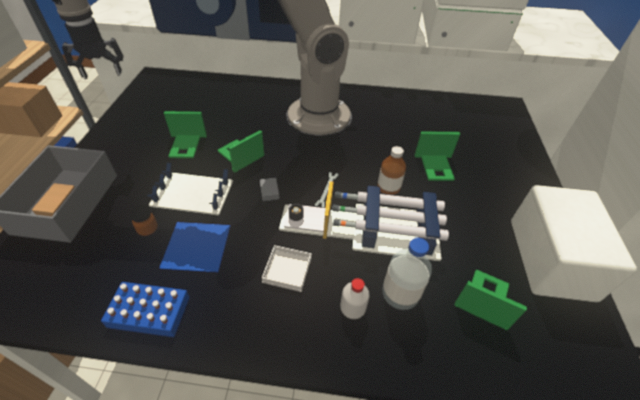

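View pics/top0.png

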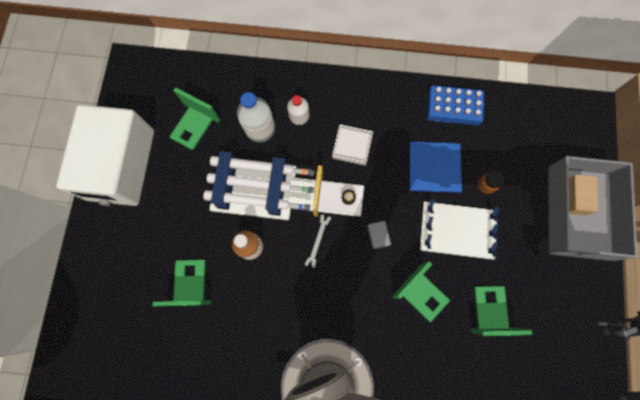

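The top view shows the rack at about (270,185), with the yellow stop at (318,190) and the nut at (348,196). The tray is at (352,144), the mat at (435,167) and the cradle at (459,230). Candidates for the L-shaped stop are the yellow one at (318,190) and green ones at (193,118), (188,285), (424,292) and (492,310). Only the yellow one, on the rack under the nut, fits the description. I'll confirm that in an enlarged crop.

```bash
python3 - <<'E'
from h import *
f=load('top'); c=f['color'][:,:,::-1]
cv2.imwrite('pics/topcrop.png',cv2.resize(c[110:270,190:510],None,fx=2.5,fy=2.5,interpolation=cv2.INTER_CUBIC))
f2=load('scene'); c=f2['color'][:,:,::-1]
cv2.imwrite('pics/scenecrop.png',cv2.resize(c[160:290,260:460],None,fx=4,fy=4,interpolation=cv2.INTER_CUBIC))
W=cloud(f)
for n,(u,v) in dict(nut=(348,196),flange=(319,185),mat=(435,167),tray=(352,144),crad=(459,230),plate=(358,205),table=(330,260),jar=(490,183)).items():
    print(n,W[v,u])
E
```

```text
nut [ 0.51403909 -0.00244894  0.04378812]
flange [0.52652591 0.08060777 0.08533681]
mat [ 0.64113112 -0.25257507 -0.00096152]
tray [6.85870588e-01 7.77203746e-04 6.00830380e-04]
crad [ 0.45709878 -0.32864857  0.00972786]
plate [ 0.49877056 -0.03456508  0.00861048]
table [ 0.33325091  0.02912188 -0.00127392]
jar [ 0.58760882 -0.39169622  0.07074588]
```

View pics/topcrop.png

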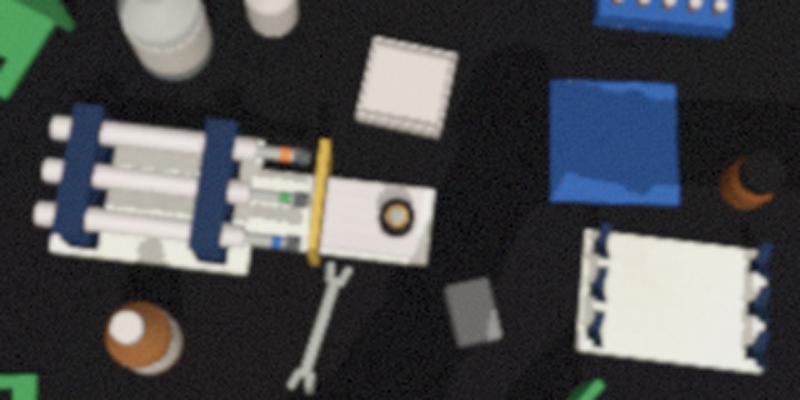

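View pics/scenecrop.png

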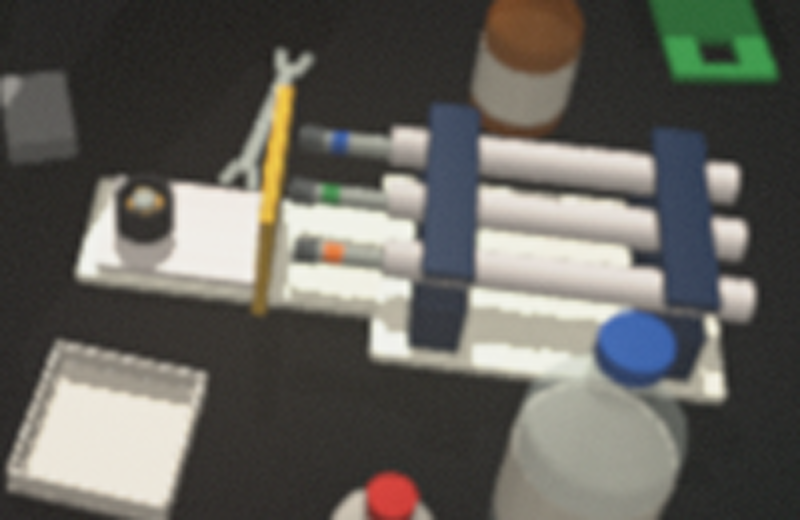

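```bash
cat > m.py <<'E'
from h import *
def masks(f):
    hsv=cv2.cvtColor(f['color'],cv2.COLOR_RGB2HSV); return hsv
def rect(P):
    c,s,a=cv2.minAreaRect(P[:,:2].astype(np.float32)*1000); return np.round(c,1),np.round(s,1),round(a,2)
E
python3 - <<'E'
from m import *
for n in('top','scene'):
    f=load(n); W=cloud(f); h=masks(f); H,S,V=h[...,0].astype(int),h[...,1].astype(int),h[...,2].astype(int)
    x,y,z=W[...,0],W[...,1],W[...,2]
    print('==',n)
    def rep(name,m):
        P=W[m]; 
        if len(P)<4: print(name,len(P));return
        print(name,len(P),'med',np.round(np.median(P,0)*1000,1),'min',np.round(np.percentile(P,2,0)*1000),'max',np.round(np.percentile(P,98,0)*1000),rect(P))
    reg=(x>.35)&(x<.8)&(y>-.55)&(y<.5)
    blue=reg&(H>100)&(H<130)&(S>90)
    rep('blocks',blue&(z>.086)&(z<.105)&(y>.08)&(y<.42))
    rep('block1',blue&(z>.086)&(z<.105)&(y>.08)&(y<.22))
    rep('block2',blue&(z>.086)&(z<.105)&(y>.25)&(y<.42))
    rep('mat',blue&(z<.015)&(y<-.1)&(y>-.35)&(x<.73)&(x>.52))
    yel=reg&(H>18)&(H<32)&(S>120)&(V>80)&(abs(x-.52)<.12)&(abs(y-.07)<.1)
    rep('yellow',yel); rep('yeltop',yel&(z>.095)); 
    m=reg&(V<90)&(z>.03)&(z<.07)&(abs(x-.51)<.05)&(abs(y)<.05); rep('nut',m)
    m=reg&(z>.025)&(z<.07)&(abs(x-.51)<.05)&(abs(y)<.05); rep('nutall',m)
    m=reg&(V>120)&(S<60)&(z<.03)&(abs(x-.51)<.08)&(y>-.06)&(y<.07); rep('plate',m)
    print(np.histogram(z[m],bins=np.arange(0,.032,.002)))
    m=reg&(V>120)&(S<60)&(z<.03)&(abs(x-.66)<.09)&(y>-.09)&(y<.08)&(x>.59); rep('tray',m); rep('trayrim',m&(z>.014))
    m=reg&(V>110)&(S<60)&(z<.03)&(x<.56)&(x>.34)&(y<-.17)&(y>-.46); rep('cradle',m)
    m=blue&(x<.54)&(x>.34)&(y<-.17)&(y>-.46); rep('combs',m); rep('c1',m&(y>-.3)); rep('c2',m&(y<-.3))
    rep('box',reg&(z>.015)&(z<.035)&(abs(x-.46)<.06)&(abs(y+.12)<.06)&(y<-.06))
    rep('jar',reg&(z>.05)&(z<.1)&(abs(x-.58)<.07)&(abs(y+.38)<.07))
E
```

```text
== top
blocks 1159 med [516.8 335.8  94.5] min [445. 187.  90.] max [589. 365.  99.] (array([517. , 277.8]), array([185.6, 150.4]), 89.1)
block1 563 med [517.1 200.   94.5] min [445. 186.  90.] max [588. 214.  99.] (array([516.5, 198.9]), array([149.7,  34.8]), 2.18)
block2 596 med [516.6 350.1  94.5] min [446. 336.  90.] max [589. 367.  99.] (array([518. , 352.1]), array([ 35.1, 150.4]), 89.94)
mat 2737 med [ 640.4 -251.8    1.7] min [ 565. -329.   -4.] max [ 719. -175.    7.] (array([ 625.6, -225.2]), array([203.9, 250.5]), 0.33)
yellow 222 med [526.8  83.1 104.4] min [454.  79.  -3.] max [605.  98. 111.] (array([534.9,  48.3]), array([156.9,  98.2]), 3.68)
yeltop 133 med [526.7  83.9 106.9] min [457.  80.  97.] max [575.  90. 112.] (array([515.4,  85.4]), array([  9.9, 122.6]), 89.79)
nut 66 med [506.5  -1.   46.3] min [494. -19.  36.] max [531.  14.  52.] (array([512.4,  -2.4]), array([37.7, 34. ]), 5.73)
nutall 193 med [513.6  -2.2  44.6] min [494. -22.  29.] max [533.  17.  52.] (array([513.8,  -2.4]), array([40.8, 39.8]), 5.99)
plate 1102 med [503.9  24.6  15.7] min [441. -43.
[... 2689 characters left out ...]
 ]))
tray 1563 med [681.2  -2.3   4.5] min [632. -52.   1.] max [736.  49.  24.] (array([680.8,  13.6]), array([129.2, 123.6]), 83.29)
trayrim 319 med [692.8  -1.9  21. ] min [630. -54.  14.] max [737.  51.  25.] (array([683.3,  -1.5]), array([ 99.9, 103.4]), 83.29)
cradle 2257 med [ 470.9 -331.3    8.5] min [ 392. -427.    0.] max [ 531. -227.   12.] (array([ 455.7, -332.8]), array([216.3, 154.5]), 88.65)
combs 0
c1 0
c2 0
box 262 med [ 431.5 -100.1   25.2] min [ 402. -128.   17.] max [459. -72.  29.] (array([ 425.4, -101. ]), array([65.7, 49.7]), 19.19)
jar 299 med [ 611.3 -404.5   69.9] min [ 584. -431.   51.] max [ 630. -385.   73.] (array([ 582. , -420.1]), array([105.1,  49.4]), 24.68)
```

```bash
python3 - <<'E'
from m import *
for n in('top','scene'):
    f=load(n); W=cloud(f); h=masks(f); H,S,V=[h[...,i].astype(int) for i in range(3)]
    x,y,z=W[...,0],W[...,1],W[...,2]
    print('==',n)
    for xc in(.467,.517,.567):
        xs=[];ys=[]
        m=(abs(x-xc)<.018)&(z>.070)&(z<.09)&(((y>.225)&(y<.33))|((y>.37)&(y<.39)))&(S<70)
        p=np.polyfit(y[m],x[m],1); print('sleeve',xc,m.sum(),np.degrees(np.arctan(p[0])),np.polyval(p,.277),z[m].max())
        # mouth/column tips
        m=(abs(x-xc)<.012)&(z>.055)&(z<.09)&(y>.092)&(y<.18)
        print('  col y range',np.percentile(y[m],[1,3,50]),np.median(x[m]))
    # cradle rect fit: min area over angle w/ percentile
    m=(V>110)&(S<60)&(z<.02)&(z>.003)&(x<.54)&(x>.37)&(y<-.21)&(y>-.45)
    P=W[m][:,:2]
    best=[]
    for a in np.arange(-6,6.1,.25):
        t=np.radians(a); Q=P@np.array([[np.cos(t),-np.sin(t)],[np.sin(t),np.cos(t)]])
        lo,hi=np.percentile(Q,1.0,0),np.percentile(Q,99.0,0)
        best.append(((hi-lo).prod(),a,(hi-lo),((lo+hi)/2)@np.array([[np.cos(t),-np.sin(t)],[np.sin(t),np.cos(t)]]).T))
    b=min(best,key=lambda b:b[0]); print('cradle',b)
    c=f['color'][:,:,::-1]
f=load('top');c=f['color'][:,:,::-1]; cv2.imwrite('pics/crad.png',cv2.resize(c[190:270,400:520],None,fx=6,fy=6,interpolation=cv2.INTER_CUBIC))
o=r.get_obs(); print(R.from_rotvec(o['orientation']).as_matrix().round(4))
E
```

```text
== top
sleeve 0.467 401 0.348093494692373 0.46571794268715294 0.08983444718122846
  col y range [0.10114716 0.10267872 0.14370374] 0.4650905405787428
sleeve 0.517 394 0.5956413293549389 0.5152339269580977 0.08944439188092801
  col y range [0.09858717 0.10057298 0.14349614] 0.514541494204261
sleeve 0.567 390 0.67485134642517 0.5649877393924505 0.08988116054493434
  col y range [0.10311699 0.10452749 0.14472765] 0.5647363132113231
cradle (np.float64(0.02730892467006835), np.float64(-1.75), array([0.13750156, 0.19860811]), array([ 0.45883659, -0.32289749]))
== scene
sleeve 0.467 402 0.6745277209923982 0.4752024854877591 0.08784750452445123
  col y range [0.09845583 0.09938137 0.14002119] 0.47264034885460804
sleeve 0.517 428 0.5210556249790135 0.5250824276074075 0.08820176085600029
  col y range [0.09468327 0.09599048 0.13737227] 0.5222681547265989
sleeve 0.567 472 0.5855122077528379 0.574976149299 0.08773232472204484
  col y range [0.10102604 0.10218831 0.14031682] 0.5720267666529337
cradle (np.float64(0.028311115351962627), np.float64(-1.5), array([0.13857332, 0.20430423]), array([ 0.46228302, -0.32848077]))
[[ 3.717e-01 -7.000e-04  9.284e-01]
 [-9.284e-01  1.500e-03  3.717e-01]
 [-1.600e-03 -1.000e+00 -1.000e-04]]
```

View pics/crad.png

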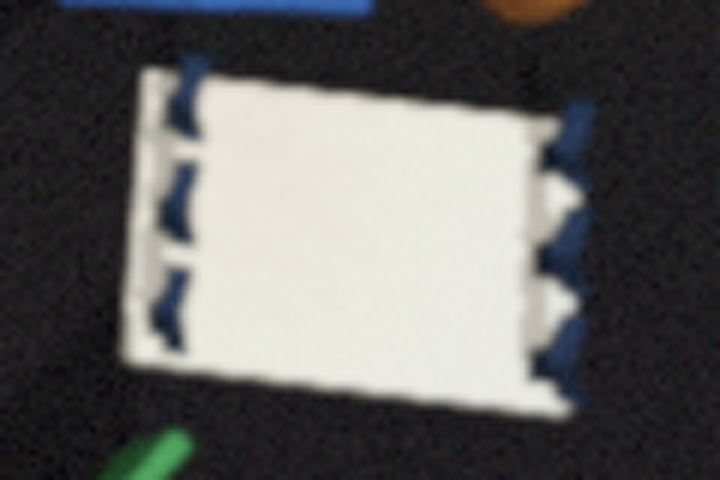

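```bash
python3 - <<'E'
from m import *
for n in('top','scene'):
    f=load(n); W=cloud(f); x,y,z=[W[...,i] for i in range(3)]
    print(n,'cam',np.linalg.inv(f['world_to_cam'])[:3,3].round(3))
    for yc in(-.238,-.418):
        m=(abs(y-yc)<.03)&(x>.36)&(x<.56)&(z>.028)
        b=((x[m]-.36)/.005).astype(int)
        print(yc,[(int(360+5*i),int(1000*z[m][b==i].max()),int(1000*np.median(y[m][b==i]))) for i in np.unique(b)])
c=load('scene')['color'][:,:,::-1]; cv2.imwrite('pics/crad2.png',cv2.resize(c[160:225,140:240],None,fx=7,fy=7,interpolation=cv2.INTER_CUBIC))
E
```

```text
top cam [0.235 0.018 1.231]
-0.238 [(390, 54, -234), (395, 45, -232), (400, 43, -236), (405, 37, -234), (410, 37, -236), (415, 42, -237), (420, 49, -236), (425, 51, -236), (430, 47, -237), (440, 50, -236), (445, 46, -232), (450, 45, -236), (455, 35, -238), (460, 36, -237), (465, 39, -236), (470, 46, -237), (475, 52, -236), (480, 50, -237), (485, 49, -239), (490, 49, -237), (495, 48, -238), (500, 42, -236), (505, 39, -234), (510, 38, -238), (515, 43, -237), (520, 50, -237), (525, 52, -238), (530, 48, -241)]
-0.418 [(385, 52, -417), (390, 47, -413), (395, 42, -417), (400, 41, -414), (405, 36, -415), (410, 39, -419), (415, 46, -415), (420, 48, -415), (425, 50, -418), (435, 53, -417), (440, 48, -416), (445, 44, -416), (450, 41, -414), (455, 35, -418), (460, 41, -416), (465, 46, -415), (470, 50, -417), (475, 49, -416), (485, 48, -419), (490, 48, -414), (495, 45, -416), (500, 38, -417), (505, 35, -415), (510, 42, -416), (515, 44, -417), (520, 46, -416), (525, 51, -418), (530, 42, -414)]
scene cam [1.191 0.112 0.831]
-0.238 [(390, 49, -236), (395, 52, -239), (400, 44, -241), (405, 40, -239)
[... 176 characters left out ...]
, 40, -242), (470, 41, -237), (475, 50, -243), (480, 52, -239), (490, 48, -240), (495, 50, -240), (500, 45, -241), (505, 45, -239), (510, 37, -240), (515, 37, -237), (520, 41, -241), (525, 50, -237), (530, 51, -242)]
-0.418 [(385, 49, -422), (390, 49, -416), (395, 47, -421), (400, 45, -418), (405, 42, -415), (410, 35, -419), (415, 38, -416), (420, 43, -415), (425, 49, -419), (440, 50, -421), (445, 49, -418), (450, 43, -417), (455, 41, -421), (460, 34, -417), (465, 42, -417), (470, 48, -418), (475, 49, -418), (480, 49, -422), (485, 49, -425), (490, 51, -418), (495, 49, -421), (500, 42, -420), (505, 38, -418), (510, 38, -419), (515, 40, -421), (520, 46, -420), (525, 51, -425), (530, 51, -419)]
```

View pics/crad2.png

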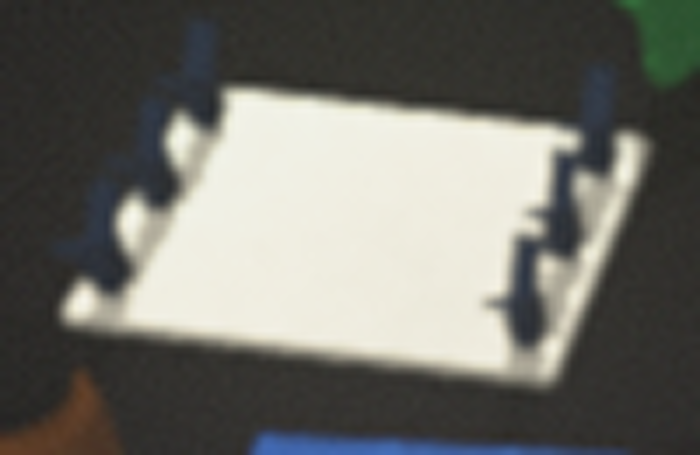

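```bash
cat > w.py <<'E'
import sys
from h import *
o=r.get_obs(); M=R.from_rotvec(o['orientation']).as_matrix()
yaw=np.degrees(np.arctan2(M[1,0],M[0,0])); p=o['tcp_pos']*1000
print('t %.2f p'%o['clock'],p.round(1),'yaw %.2f down %.4f w %.1f'%(yaw,M[2,1],o['grip_width']*1000),'F',o['contact_force'].round(1),'q',o['joints'].round(2))
if len(sys.argv)>1:
    t=np.array(list(map(float,sys.argv[1:4])))
    ty=float(sys.argv[4]) if len(sys.argv)>4 else yaw
    # desired rot
    c,s=np.cos(np.radians(ty)),np.sin(np.radians(ty))
    D=np.array([[c,0,-s],[s,0,c],[0,-1,0]])
    rv=np.degrees(R.from_matrix(M.T@D).as_rotvec())
    print('turn',rv.round(2),'shift now',(M.T@(t-p)).round(1),'after turn',(D.T@(t-p)).round(1))
E
python3 -m jog '0 7 0 0 0 0 0.7; 0 7 0 0 0 0 0.7; 0 7 0 0 0 0 0.7; 0 7 0 0 0 0 0.7; 0 7 0 0 0 0 0.7' 60
python3 w.py 515.5 -4 150 -120
```

```text
clock: 0.52
tcp_pos: [0.2508, -0.6263, 0.2307]
orientation: [-1.088, 1.382, -1.38]
contact_force: [0.2, 0.2, -0.0]
grip_width: 0.0594
t 0.52 p [ 250.8 -626.3  230.7] yaw -103.53 down -1.0000 w 59.4 F [ 0.2  0.2 -0. ] q [ 0.99  0.48  0.16  1.56 -0.08  1.11 -0.64]
turn [ 0.04 16.47 -0.04] shift now [-666.9   81.2  111.9] after turn [-671.3   80.7  -81.9]
```

```bash
for i in 1; do
python3 -m jog '0 0 0 -33.3 0 5.6 0.7; 0 0 0 -33.3 0 5.6 0.7; 0 0 0 -33.3 0 5.6 0.7; 0 0 0 -33.3 0 5.6 0.7; 0 0 0 -33.3 0 5.6 0.7' >/dev/null
python3 -m jog '0 0 0 -33.3 4 5.6 0.7; 0 0 0 -33.3 4 5.6 0.7; 0 0 0 -33.3 4 5.6 0.7; 0 0 0 -33.3 4 5.6 0.7; 0 0 0 -33.3 4 5.6 0.7' >/dev/null
python3 -m jog '0 0 0 -33.3 4 5.6 0.7; 0 0 0 -33.3 4 5.6 0.7; 0 0 0 -33.3 4 5.6 0.7; 0 0 0 -33.3 4 5.6 0.7; 0 0 0 -33.3 4 5.6 0.7' >/dev/null
python3 -m jog '0 4 0 -33.3 4 5.6 0.7; 0 4 0 -33.3 4 5.6 0.7; 0 3 0 -33.3 4 5.6 0.7; 0 0 0 -33.3 4 5.6 0.7; 0 0 0 -33.3 4 5.6 0.7'
done; python3 w.py 515.5 -4 80 -120; python3 - <<'E'
from m import *
f=snap('top','top1.png'); f=snap('scene','scene1.png')
E
```

```text
clock: 2.18
tcp_pos: [0.5299, -0.0114, 0.1709]
orientation: [-0.979, 1.513, -1.513]
contact_force: [1.3, -0.8, -0.4]
grip_width: 0.0599
t 2.18 p [529.9 -11.4 170.9] yaw -114.19 down -1.0000 w 59.9 F [ 1.3 -0.8 -0.4] q [ 0.04  0.32 -0.16  1.95  0.07  0.88 -2.15]
turn [0.02 5.81 0.02] shift now [ -0.9  90.9 -16.1] after turn [  0.8  90.9 -16.2]
```

View pics/scene1.png

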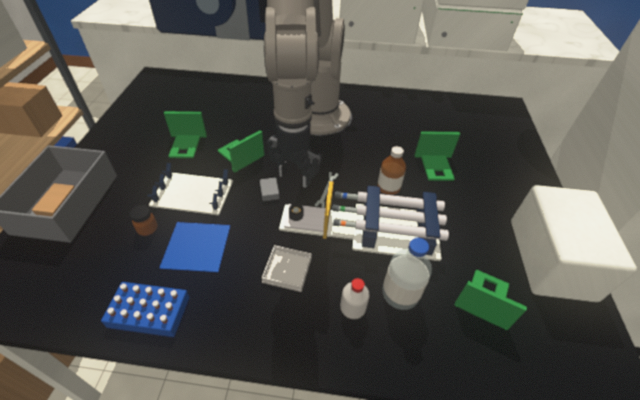

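```bash
python3 -m jog '0 2 0 0 20 -4 0.75; 0 2 0 0 20 -4 0.75; 0 2 0 0 20 -4 0.75; 0 0 0 0 20 -4 0.75; 0 0 0 0 20 0 0.75' >/dev/null
python3 w.py 515.5 -4 20 -120; python3 - <<'E'
from m import *
f=snap('scene'); c=f['color'][:,:,::-1]
for p in [(.5155,-.004,.048),(.5155,-.004,.0709)]: print(proj(f,p))
cv2.imwrite('pics/s2.png',cv2.resize(c[150:250,250:370],None,fx=6,fy=6,interpolation=cv2.INTER_CUBIC))
E
```

```text
t 2.70 p [514.1  -5.9  70.3] yaw -120.19 down -1.0000 w 63.9 F [-0.6  0.6 -0. ] q [-0.    0.44 -0.13  2.06  0.09  0.65 -2.3 ]
turn [ 0.04 -0.19  0.04] shift now [-2.4 50.3  0.2] after turn [-2.4 50.3  0.2]
(np.float64(295.9420259171166), np.float64(207.95808021717284))
(np.float64(295.83903347654746), np.float64(202.38917761080413))
```

View pics/s2.png

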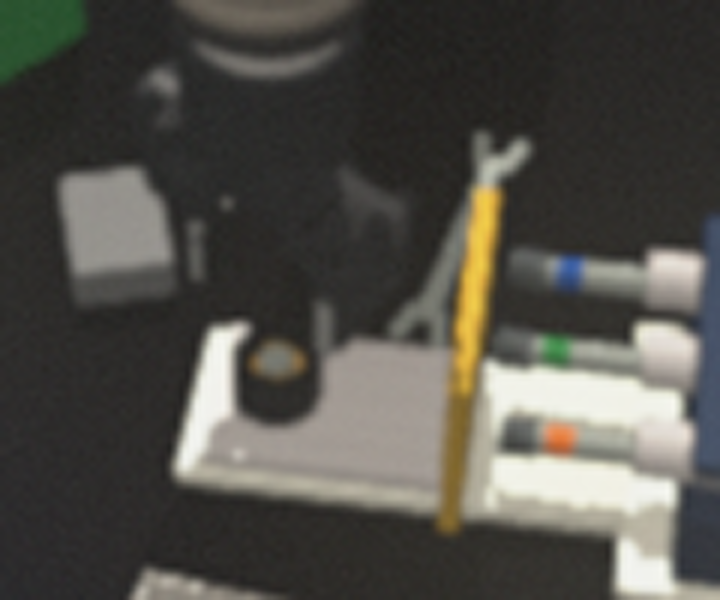

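```bash
python3 -m jog '0 0 0 -2 12 0 0.75; 0 0 0 0 12 0 0.75; 0 0 0 0 12 0 0.75; 0 0 0 0 8 0 0.75; 0 0 0 0 4 0 0.75'
python3 -m jog '0 0 0 0 0 0 0.3; 0 0 0 0 0 0 0.3; 0 0 0 0 0 0 0.3; 0 0 0 0 0 0 0.3; 0 0 0 0 0 0 0.3' 50
python3 -m jog '0 0 0 0 0 0 0.3; 0 0 0 0 0 0 0.3; 0 0 0 0 0 0 0.3; 0 0 0 0 0 0 0.3; 0 0 0 0 0 0 0.3' 50
python3 w.py 515.5 -4 20 -120; python3 - <<'E'
from m import *
f=snap('scene'); c=f['color'][:,:,::-1]
cv2.imwrite('pics/s3.png',cv2.resize(c[150:250,250:370],None,fx=6,fy=6,interpolation=cv2.INTER_CUBIC))
E
```

```text
clock: 3.17
tcp_pos: [0.5163, -0.0042, 0.0227]
orientation: [-0.912, 1.586, -1.586]
contact_force: [-0.3, -0.3, 0.4]
grip_width: 0.064
clock: 3.58
tcp_pos: [0.5169, -0.004, 0.024]
orientation: [-0.911, 1.585, -1.586]
contact_force: [-0.1, -0.4, 2.6]
grip_width: 0.041
clock: 4.0
tcp_pos: [0.5169, -0.004, 0.024]
orientation: [-0.911, 1.585, -1.586]
contact_force: [-0.7, -0.3, 6.3]
grip_width: 0.0409
t 4.00 p [516.9  -4.   24. ] yaw -120.19 down -1.0000 w 40.9 F [-0.7 -0.3  6.3] q [-0.02  0.52 -0.12  2.07  0.12  0.55 -2.32]
turn [-0.06 -0.19 -0.03] shift now [ 0.7  4.  -1.3] after turn [ 0.7  4.  -1.3]
```

View pics/s3.png

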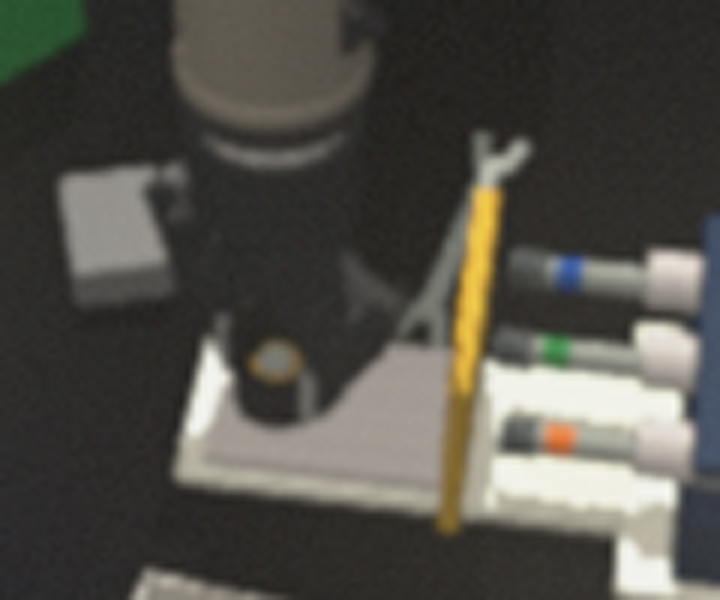

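```bash

python3 -m jog '0 -7 0 0 -0.5 0 0.3; 0 -7 0 0 -0.3 0 0.3; 0 -7 0 0 -0.3 0 0.3; 0 -7 0 0 -0.3 0 0.3; 0 -7 0 0 -0.3 0 0.3' 60
python3 -m jog '0 -7 0 0 -0.3 0 0.3; 0 -7 0 0 -0.3 0 0.3; 0 -7 0 0 -0.3 0 0.3; 0 -7 0 0 -0.3 0 0.3; 0 -7 0 0 -0.3 0 0.3'
python3 w.py 515.5 -4 20
```

```text
clock: 4.47
tcp_pos: [0.5162, -0.0039, 0.0249]
orientation: [-1.251, 1.143, -1.142]
contact_force: [0.0, -0.7, -1.7]
grip_width: 0.0409
clock: 4.88
tcp_pos: [0.5162, -0.0041, 0.0264]
orientation: [-1.462, 0.679, -0.679]
contact_force: [-0.1, 0.1, -1.0]
grip_width: 0.0406
t 4.88 p [516.2  -4.1  26.4] yaw -49.84 down -1.0000 w 40.6 F [-0.1  0.1 -1. ] q [ 0.24  0.56 -0.44  2.06  0.4   0.61 -1.34]
turn [ 0.01  0.   -0.01] shift now [-0.5  6.4 -0.5] after turn [-0.5  6.4 -0.5]
```

```bash

python3 -m jog '0 -7 0 0 -0.27 0 0.3; 0 -7 0 0 -0.27 0 0.3; 0 -7 0 0 -0.27 0 0.3; 0 -7 0 0 -0.27 0 0.3; 0 -7 0 0 -0.27 0 0.3'
python3 -m jog '0 -7 0 0 -0.27 0 0.3; 0 -7 0 0 -0.27 0 0.3; 0 -7 0 0 -0.27 0 0.3; 0 -7 0 0 -0.27 0 0.3; 0 -7 0 0 -0.27 0 0.3'
python3 -m jog '0 -7 0 0 -0.27 0 0.3; 0 -7 0 0 -0.27 0 0.3; 0 -7 0 0 -0.27 0 0.3; 0 -7 0 0 -0.27 0 0.3; 0 -7 0 0 -0.27 0 0.3'
python3 w.py 515.5 -4 20
python3 -m jog '0 -7 0 0 -0.27 0 0.3; 0 -7 0 0 -0.27 0 0.3; 0 -7 0 0 -0.27 0 0.3; 0 -7 0 0 -0.27 0 0.3; 0 -7 0 0 -0.27 0 0.3'
python3 w.py 515.5 -4 20
```

```text
clock: 5.3
tcp_pos: [0.5162, -0.0041, 0.0278]
orientation: [-1.561, 0.204, -0.203]
contact_force: [-0.1, 0.4, -0.1]
grip_width: 0.0402
clock: 5.72
tcp_pos: [0.5162, -0.0042, 0.0291]
orientation: [-1.553, -0.276, 0.276]
contact_force: [-0.5, 0.2, -1.5]
grip_width: 0.0403
clock: 6.13
tcp_pos: [0.5162, -0.0042, 0.0304]
orientation: [-1.437, -0.75, 0.751]
contact_force: [-0.0, -0.1, -1.1]
grip_width: 0.0405
t 6.13 p [516.2  -4.2  30.4] yaw 55.14 down -1.0000 w 40.5 F [-0.  -0.1 -1.1] q [ 0.56  0.68 -0.87  2.03  0.75  0.78  0.19]
turn [-0.   -0.   -0.02] shift now [-0.2 10.4  0.7] after turn [-0.2 10.4  0.7]
clock: 6.55
tcp_pos: [0.5162, -0.0043, 0.0317]
orientation: [-1.208, -1.211, 1.211]
contact_force: [0.4, -0.4, -1.0]
grip_width: 0.0402
t 6.55 p [516.2  -4.3  31.7] yaw 90.14 down -1.0000 w 40.2 F [ 0.4 -0.4 -1. ] q [ 0.65  0.74 -1.    2.03  0.85  0.86  0.73]
turn [-0.02 -0.   -0.01] shift now [ 0.3 11.7  0.7] after turn [ 0.3 11.7  0.7]
```

```bash

python3 -m jog '0 -7 0 0 -0.27 0 0.3; 0 -7 0 0 -0.27 0 0.3; 0 -7 0 0 -0.27 0 0.3; 0 -7 0 0 -0.27 0 0.3; 0 -7 0 0 -0.27 0 0.3'
python3 -m jog '0 -7 0 0 -0.27 0 0.3; 0 -7 0 0 -0.27 0 0.3; 0 -7 0 0 -0.27 0 0.3; 0 -7 0 0 -0.27 0 0.3; 0 -7 0 0 -0.27 0 0.3'
python3 w.py 515.5 -4 20
python3 - <<'E'
from m import *
f=snap('scene'); c=f['color'][:,:,::-1]
cv2.imwrite('pics/s4.png',cv2.resize(c[150:250,250:370],None,fx=6,fy=6,interpolation=cv2.INTER_CUBIC))
E
```

```text
clock: 6.97
tcp_pos: [0.5162, -0.0043, 0.033]
orientation: [-0.854, -1.644, 1.645]
contact_force: [0.4, -0.1, -1.2]
grip_width: 0.0403
clock: 7.38
tcp_pos: [0.5161, -0.0044, 0.0343]
orientation: [-0.356, -2.032, 2.033]
contact_force: [-0.5, -0.1, -0.2]
grip_width: 0.0402
t 7.38 p [516.1  -4.4  34.3] yaw 160.13 down -1.0000 w 40.2 F [-0.5 -0.1 -0.2] q [ 0.77  0.88 -1.21  2.02  1.01  1.02  1.83]
turn [-0.03  0.    0.03] shift now [ 0.7 14.3 -0.1] after turn [ 0.7 14.3 -0.1]
```

View pics/s4.png

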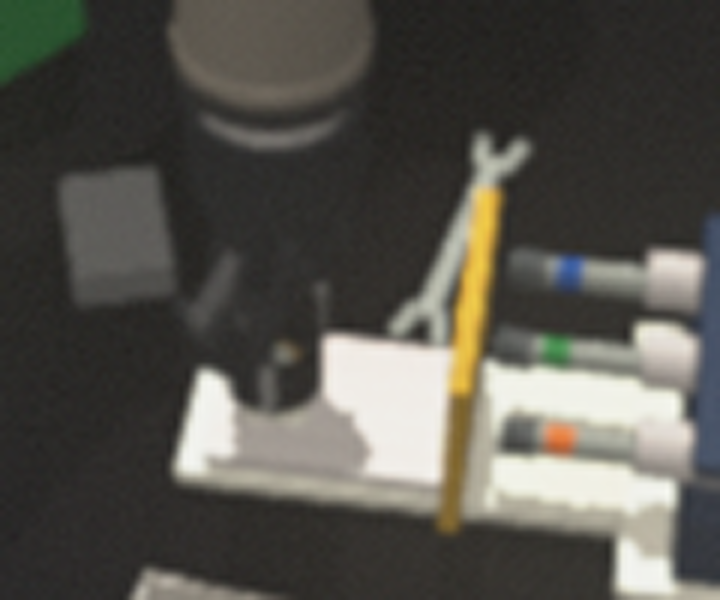

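```bash

python3 -m jog '0 0 0 0 0 0 0.7; 0 0 0 0 0 0 0.7; 0 0 0 0 0 0 0.7; 0 0 0 0 0 0 0.7; 0 0 0 0 0 0 0.7' >/dev/null
for k in 1; do
python3 -m jog '0 7 0 0 0 0 0.7; 0 7 0 0 0 0 0.7; 0 7 0 0 0 0 0.7; 0 7 0 0 0 0 0.7; 0 7 0 0 0 0 0.7'
python3 -m jog '0 7 0 0 0 0 0.7; 0 7 0 0 0 0 0.7; 0 7 0 0 0 0 0.7; 0 7 0 0 0 0 0.7; 0 7 0 0 0 0 0.7'
python3 -m jog '0 7 0 0 0 0 0.7; 0 7 0 0 0 0 0.7; 0 7 0 0 0 0 0.7; 0 7 0 0 0 0 0.7; 0 7 0 0 0 0 0.7'
python3 -m jog '0 7 0 0 0 0 0.7; 0 7 0 0 0 0 0.7; 0 7 0 0 0 0 0.7; 0 7 0 0 0 0 0.7; 0 7 0 0 0 0 0.7'
python3 -m jog '0 7 0 0 0 0 0.7; 0 7 0 0 0 0 0.7; 0 7 0 0 0 0 0.7; 0 7 0 0 0 0 0.7; 0 7 0 0 0 0 0.7'
done | grep -A0 force
python3 w.py 516 -4.2 32
```

```text
contact_force: [0.1, 0.0, 0.3]
--
contact_force: [-0.3, 0.3, 0.6]
--
contact_force: [-0.1, 0.6, 0.4]
--
contact_force: [-0.4, -0.1, -0.3]
--
contact_force: [0.0, 0.2, -0.8]
t 9.93 p [516.5  -3.7  34.9] yaw -15.55 down -1.0000 w 59.4 F [ 0.   0.2 -0.8] q [ 0.37  0.58 -0.61  2.04  0.52  0.67 -0.85]
turn [-0.01  0.    0.03] shift now [-0.3  2.9 -0.6] after turn [-0.3  2.9 -0.6]
```

```bash

python3 -m jog '0 7 0 0 0 0 0.7; 0 7 0 0 0 0 0.7; 0 7 0 0 0 0 0.7; 0 7 0 0 0 0 0.7; 0 0 0 0 0 0 0.7' >/dev/null
python3 -m jog '0 0 0 0 0 0 0.3; 0 0 0 0 0 0 0.3; 0 0 0 0 0 0 0.3; 0 0 0 0 0 0 0.3; 0 0 0 0 0 0 0.3' 60
python3 -m jog '0 -7 0 0 -0.27 0 0.3; 0 -7 0 0 -0.27 0 0.3; 0 -7 0 0 -0.27 0 0.3; 0 -7 0 0 -0.27 0 0.3; 0 -7 0 0 -0.27 0 0.3'
python3 -m jog '0 -7 0 0 -0.27 0 0.3; 0 -7 0 0 -0.27 0 0.3; 0 -7 0 0 -0.27 0 0.3; 0 -7 0 0 -0.27 0 0.3; 0 -7 0 0 -0.27 0 0.3'
python3 -m jog '0 -7 0 0 -0.27 0 0.3; 0 -7 0 0 -0.27 0 0.3; 0 -7 0 0 -0.27 0 0.3; 0 -7 0 0 -0.27 0 0.3; 0 -7 0 0 -0.27 0 0.3'
python3 -m jog '0 -7 0 0 -0.27 0 0.3; 0 -7 0 0 -0.27 0 0.3; 0 -7 0 0 -0.27 0 0.3; 0 -7 0 0 -0.27 0 0.3; 0 -7 0 0 -0.27 0 0.3'
python3 w.py 516 -4.2 32
```

```text
clock: 10.77
tcp_pos: [0.5165, -0.0037, 0.035]
orientation: [-1.489, 0.587, -0.587]
contact_force: [-1.4, 0.7, 5.2]
grip_width: 0.0401
clock: 11.18
tcp_pos: [0.5164, -0.0042, 0.0364]
orientation: [-1.569, 0.105, -0.106]
contact_force: [-1.1, -0.5, 3.9]
grip_width: 0.0396
clock: 11.6
tcp_pos: [0.5167, -0.0041, 0.0378]
orientation: [-1.538, -0.374, 0.373]
contact_force: [-1.6, 0.9, 3.2]
grip_width: 0.0398
clock: 12.02
tcp_pos: [0.5162, -0.0039, 0.0391]
orientation: [-1.4, -0.846, 0.846]
contact_force: [-2.8, -0.8, 4.8]
grip_width: 0.0396
clock: 12.43
tcp_pos: [0.5158, -0.004, 0.0404]
orientation: [-1.146, -1.302, 1.303]
contact_force: [-4.4, 0.6, 6.8]
grip_width: 0.0399
t 12.43 p [515.8  -4.   40.4] yaw 97.28 down -1.0000 w 39.9 F [-4.4  0.6  6.8] q [ 0.68  0.75 -1.04  2.03  0.86  0.89  0.85]
turn [-0.05 -0.   -0.01] shift now [-0.2  8.4 -0.2] after turn [-0.2  8.4 -0.2]
```

```bash

python3 -m jog '0 -7 0 0 -0.3 0 0.3; 0 -7 0 0 -0.3 0 0.3; 0 -7 0 0 -0.3 0 0.3; 0 -7 0 0 -0.3 0 0.3; 0 -7 0 0 -0.3 0 0.3'
python3 -m jog '0 -5 0 0 -0.3 0 0.3; 0 -5 0 0 -0.5 0 0.3; 0 0 0 0 -1 0 0.3; 0 0 0 0 -1 0 0.3; 0 0 0 0 -1 0 0.3'
python3 -m jog '0 0 0 0 -2 0 0.3; 0 0 0 0 -3 0 0.3; 0 0 0 0 -3 0 0.3; 0 0 0 0 -3 0 0.3; 0 0 0 0 0 0 0.3'
python3 w.py 516 -4.2 32
python3 - <<'E'
from m import *
f=snap('scene'); c=f['color'][:,:,::-1]
cv2.imwrite('pics/s5.png',cv2.resize(c[150:250,250:370],None,fx=6,fy=6,interpolation=cv2.INTER_CUBIC))
E
```

```text
clock: 12.85
tcp_pos: [0.5156, -0.0045, 0.0418]
orientation: [-0.764, -1.727, 1.73]
contact_force: [-3.7, -1.2, 5.1]
grip_width: 0.0399
clock: 13.27
tcp_pos: [0.5165, -0.0043, 0.0453]
orientation: [-0.638, -1.836, 1.836]
contact_force: [0.2, -0.9, -1.1]
grip_width: 0.0399
clock: 13.68
tcp_pos: [0.5168, -0.0037, 0.0571]
orientation: [-0.637, -1.838, 1.837]
contact_force: [0.6, -0.8, -0.2]
grip_width: 0.04
t 13.68 p [516.8  -3.7  57.1] yaw 141.81 down -1.0000 w 40.0 F [ 0.6 -0.8 -0.2] q [ 0.77  0.82 -1.21  2.01  0.94  1.01  1.56]
turn [ 0.04  0.   -0.05] shift now [ 0.3 25.1  0.9] after turn [ 0.3 25.1  0.9]
```

View pics/s5.png

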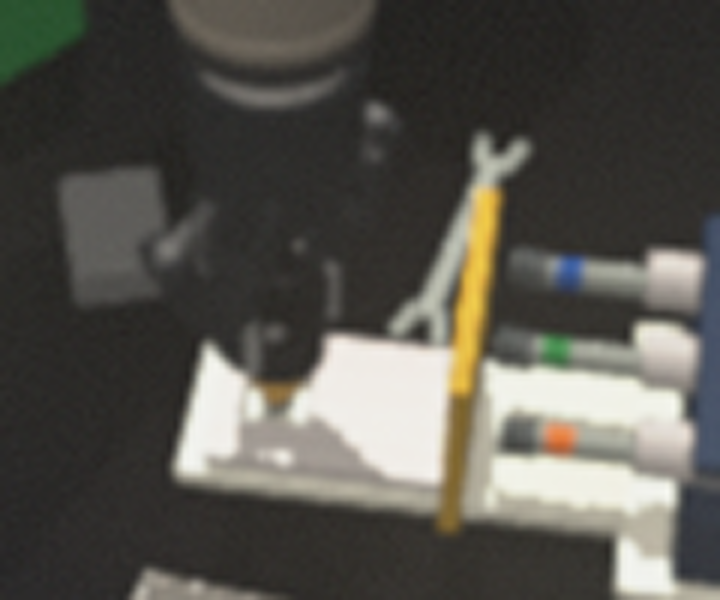

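```bash

python3 -m jog '0 6.7 0 0 -10 0 0.3; 0 6.7 0 0 -10 0 0.3; 0 0 0 0 -10 0 0.3; 0 0 0 0 -10 0 0.3; 0 0 0 0 0 0 0.3' >/dev/null
python3 - <<'E'
from m import *
for n in('top','scene'):
    f=snap(n); W=cloud(f); h=masks(f); H,S,V=[h[...,i].astype(int) for i in range(3)]
    x,y,z=[W[...,i] for i in range(3)]
    m=(V>100)&(S<60)&(z<.03)&(x>.58)&(x<.8)&(y>-.12)&(y<.1)&(z>.013); P=W[m]; print(len(P),rect(P),P[:,2].max())
    c=f['color'][:,:,::-1]; 
    cv2.imwrite('pics/tr_%s.png'%n,c)
E
python3 w.py 682.5 -0.5 97 128.4
```

```text
66 (array([744.7, -20.1]), array([ 44., 106.]), 9.61) 0.028430334172105276
361 (array([718.6, -33.4]), array([100.4, 103.6]), 83.24) 0.027659505737455348
t 14.25 p [516.5  -4.1  96.5] yaw 128.52 down -1.0000 w 39.9 F [-0.   0.1 -1.7] q [ 0.79  0.75 -1.23  1.99  0.84  1.04  1.4 ]
turn [ 0.03  0.12 -0.03] shift now [-100.5   -0.4 -132.1] after turn [-100.3   -0.5 -132.3]
```

View pics/tr_top.png

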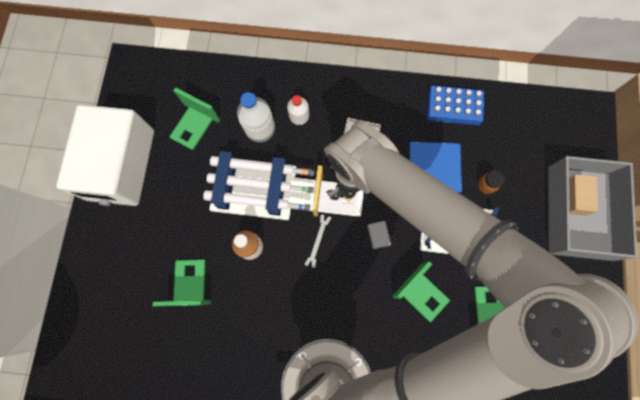

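The tray has been knocked from about (683,0) mm to (718,-33) mm. I'm aiming the nut at the new position.

```bash
python3 w.py 718 -33 97 128.4
python3 -m jog '0 0 0 -29.7 0 -28 0.3; 0 0 0 -29.7 0 -28 0.3; 0 0 0 -29.7 0 -28 0.3; 0 0 0 -29.7 0 -28 0.3; 0 0 0 -29.7 0 -28 0.3' > /dev/null
python3 w.py 718 -33 40 128.4; python3 - <<'E'
from m import *
f=snap('scene'); c=f['color'][:,:,::-1]
W=cloud(f); h=masks(f); H,S,V=[h[...,i].astype(int) for i in range(3)]
x,y,z=[W[...,i] for i in range(3)]
m=(V>100)&(S<60)&(z<.03)&(x>.58)&(x<.8)&(y>-.12)&(y<.1)&(z>.013); P=W[m]; print(len(P),rect(P))
cv2.imwrite('pics/s6.png',cv2.resize(c[170:310,210:370],None,fx=4,fy=4,interpolation=cv2.INTER_CUBIC))
E
```

```text
t 14.25 p [516.5  -4.1  96.5] yaw 128.52 down -1.0000 w 39.9 F [-0.   0.1 -1.7] q [ 0.79  0.75 -1.23  1.99  0.84  1.04  1.4 ]
turn [ 0.03  0.12 -0.03] shift now [-148.1   -0.4 -139.6] after turn [-147.8   -0.5 -139.9]
t 14.67 p [719.5 -34.3  94.8] yaw 128.47 down -1.0000 w 39.8 F [ 1.3 -0.3 -0.4] q [ 0.59  0.96 -1.1   1.49  0.88  1.24  1.62]
turn [-0.11  0.07  0.05] shift now [ 1.9 54.8  0.2] after turn [ 2.  54.8  0.3]
301 (array([719.5, -34. ]), array([100.8, 102.4]), 83.42)
```

View pics/s6.png

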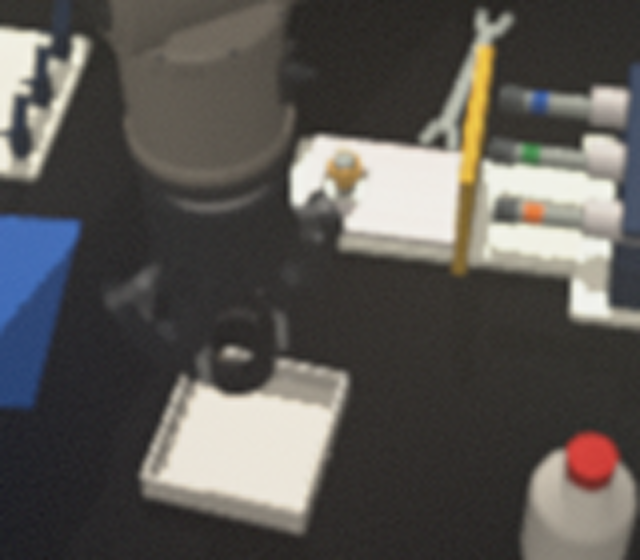

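```bash

python3 -m jog '0 0 0 1 16 0 0.3; 0 0 0 0 16 0 0.3; 0 0 0 0 16 0 0.3; 0 0 0 0 16 0 0.3; 0 0 0 0 12 0 0.3'
python3 -m jog '0 0 0 0 1 0 0.3; 0 0 0 0 1 0 0.3; 0 0 0 0 1 0 0.3; 0 0 0 0 1 0 0.3; 0 0 0 0 0 0 0.3'
python3 w.py 718 -33 10 128.4
```

```text
clock: 15.13
tcp_pos: [0.7155, -0.0329, 0.017]
orientation: [-0.81, -1.682, 1.686]
contact_force: [-0.3, 0.2, -0.9]
grip_width: 0.0399
clock: 15.55
tcp_pos: [0.7182, -0.0325, 0.0172]
orientation: [-0.815, -1.684, 1.683]
contact_force: [0.6, -0.1, -1.3]
grip_width: 0.0398
t 15.55 p [718.2 -32.5  17.2] yaw 128.41 down -1.0000 w 39.8 F [ 0.6 -0.1 -1.3] q [ 0.57  1.04 -1.04  1.52  0.96  1.15  1.57]
turn [ 0.06  0.01 -0.04] shift now [-0.3  7.2  0.5] after turn [-0.3  7.2  0.5]
```

```bash

python3 -m jog '0 0 0 0 1 0 0.3; 0 0 0 0 1 0 0.3; 0 0 0 0 1 0 0.3; 0 0 0 0 1 0 0.3; 0 0 0 0 0 0 0.3'
python3 -m jog '0 0 0 0 0.7 0 0.3; 0 0 0 0 0.7 0 0.3; 0 0 0 0 0.7 0 0.3; 0 0 0 0 0 0 0.3; 0 0 0 0 0 0 0.3'
python3 w.py 718 -33 10 128.4
```

```text
clock: 15.97
tcp_pos: [0.7176, -0.0326, 0.0121]
orientation: [-0.813, -1.683, 1.684]
contact_force: [0.3, -0.5, -0.5]
grip_width: 0.0396
clock: 16.38
tcp_pos: [0.7178, -0.0325, 0.0108]
orientation: [-0.814, -1.684, 1.684]
contact_force: [-3.3, -0.9, 4.3]
grip_width: 0.0396
t 16.38 p [717.8 -32.5  10.8] yaw 128.41 down -1.0000 w 39.6 F [-3.3 -0.9  4.3] q [ 0.57  1.05 -1.04  1.52  0.96  1.14  1.57]
turn [ 0.    0.01 -0.02] shift now [-0.5  0.8  0.1] after turn [-0.5  0.8  0.1]
```

```bash

python3 -m jog '0 0 0 0 -0.5 0 0.5; 0 0 0 0 0 0 0.55; 0 0 0 0 0 0 0.6; 0 0 0 0 0 0 0.62; 0 0 0 0 0 0 0.62'
python3 -m jog '0 0 0 0 -4 0 0.62; 0 0 0 0 -8 0 0.62; 0 0 0 0 -20 0 0.62; 0 0 0 0 -30 0 0.62; 0 0 0 0 -35 0 0.6'
python3 w.py 516 84 150 90
python3 - <<'E'
from m import *
f=snap('scene'); c=f['color'][:,:,::-1]
cv2.imwrite('pics/s7.png',cv2.resize(c[170:310,210:370],None,fx=4,fy=4,interpolation=cv2.INTER_CUBIC))
E
```

```text
clock: 16.8
tcp_pos: [0.7177, -0.0325, 0.0105]
orientation: [-0.813, -1.684, 1.684]
contact_force: [-0.4, 0.4, 0.2]
grip_width: 0.0531
clock: 17.22
tcp_pos: [0.7169, -0.0325, 0.109]
orientation: [-0.811, -1.683, 1.684]
contact_force: [1.0, 0.5, 0.7]
grip_width: 0.0512
t 17.22 p [716.9 -32.5 109. ] yaw 128.44 down -1.0000 w 51.2 F [1.  0.5 0.7] q [ 0.6   0.94 -1.11  1.48  0.87  1.26  1.62]
turn [-0.1  38.44  0.05] shift now [216.2 -40.6  85. ] after turn [116.5 -41.  200.9]
```

View pics/s7.png

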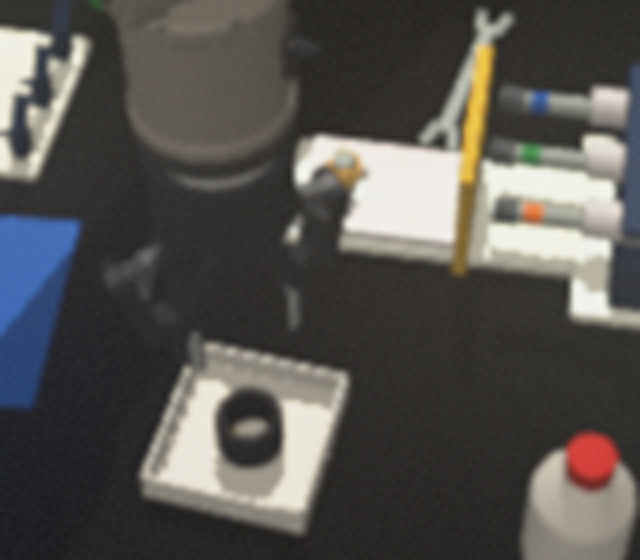

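```bash

python3 -m jog '0 6.5 0 0 -10 0 0.4; 0 6.5 0 0 -10 0 0.35; 0 6.5 0 0 -10 0 0.35; 0 6.5 0 0 -10 0 0.35; 0 6.5 0 0 0 0 0.35' >/dev/null
python3 -m jog '0 6.5 0 15 0 25 0.35; 0 0 0 20 0 35 0.35; 0 0 0 20 0 35 0.35; 0 0 0 20 0 35 0.35; 0 0 0 20 0 35 0.35' >/dev/null
python3 w.py 517 84 120 89.4
```

```text
t 18.10 p [550.7  62.5 149.3] yaw 89.44 down -1.0000 w 29.9 F [0.5 0.2 1.4] q [ 0.6   0.64 -1.13  1.87  0.67  1.07  0.76]
turn [ 0.12  0.04 -0.02] shift now [21.2 29.2 33.9] after turn [21.2 29.3 33.9]
```

```bash

python3 -m jog '0 0 0 10 0 14 0.35; 0 0 0 8 0 12 0.35; 0 0 0 3 5 6 0.35; 0 0 0 0 10 2 0.35; 0 0 0 0 10 0 0.35' >/dev/null
python3 w.py 517 84 83 89.4; python3 - <<'E'
from m import *
f=snap('scene'); c=f['color'][:,:,::-1]
cv2.imwrite('pics/s8.png',cv2.resize(c[140:260,260:400],None,fx=5,fy=5,interpolation=cv2.INTER_CUBIC))
E
```

```text
t 18.52 p [519.3  81.9 122.3] yaw 89.35 down -1.0000 w 29.7 F [ 0.5 -0.6 -1. ] q [ 0.57  0.64 -1.12  1.96  0.69  0.99  0.68]
turn [ 0.08 -0.05 -0.03] shift now [ 2.1 39.3  2.4] after turn [ 2.1 39.3  2.3]
```

View pics/s8.png

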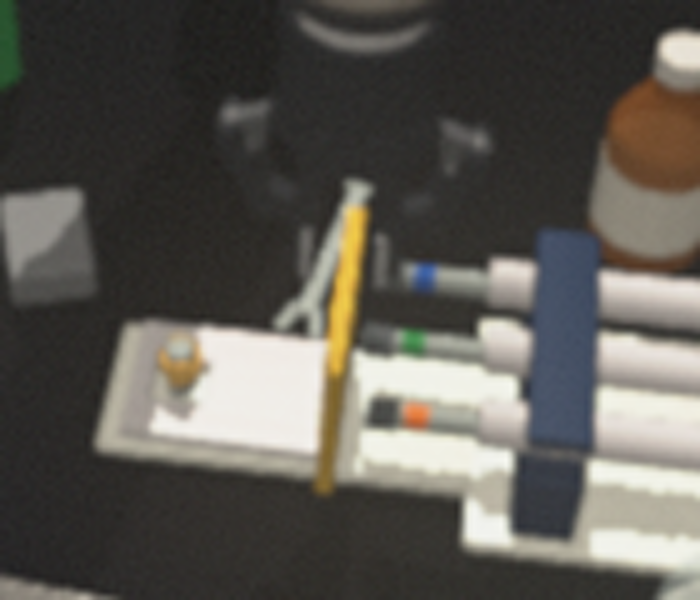

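```bash

python3 -m jog '0 0 0 2 10 2 0.35; 0 0 0 0 10 0 0.35; 0 0 0 0 10 0 0.35; 0 0 0 0 6 0 0.35; 0 0 0 0 2 0 0.35'
python3 -m jog '0 0 0 0 0 0 0.05; 0 0 0 0 0 0 0.05; 0 0 0 0 0 0 0.05; 0 0 0 0 0 0 0.05; 0 0 0 0 0 0 0.05' 80
python3 -m jog '0 0 0 0 0 0 0.05; 0 0 0 0 0 0 0.05; 0 0 0 0 0 0 0.05; 0 0 0 0 0 0 0.05; 0 0 0 0 0 0 0.05' 80
python3 w.py 517 84 83 89.4
```

```text
clock: 18.98
tcp_pos: [0.5157, 0.0843, 0.0831]
orientation: [-1.212, -1.2, 1.203]
contact_force: [0.3, 0.5, 0.1]
grip_width: 0.0299
clock: 19.4
tcp_pos: [0.5163, 0.0845, 0.0848]
orientation: [-1.214, -1.202, 1.202]
contact_force: [-0.1, -0.5, -3.5]
grip_width: 0.0084
clock: 19.82
tcp_pos: [0.5164, 0.0845, 0.0848]
orientation: [-1.214, -1.202, 1.202]
contact_force: [1.0, -0.1, -1.9]
grip_width: 0.0083
t 19.82 p [516.4  84.5  84.8] yaw 89.41 down -1.0000 w 8.3 F [ 1.  -0.1 -1.9] q [ 0.53  0.68 -1.07  1.99  0.75  0.94  0.63]
turn [ 0.    0.01 -0.01] shift now [-0.5  1.8 -0.6] after turn [-0.5  1.8 -0.6]
```

Gripped: 8.3 mm on the 10 mm flange, and this sensor reads about 1.5 mm low. Lifting straight up now.

```bash

python3 -m jog '0 0 0 0 -2 0 0.05; 0 0 0 0 -4 0 0.05; 0 0 0 0 -6 0 0.05; 0 0 0 0 -8 0 0.05; 0 0 0 0 -8 0 0.05'
python3 -m jog '0 0 0 0 -8 0 0.05; 0 0 0 0 -8 0 0.05; 0 0 0 0 -10 0 0.05; 0 0 0 0 -12 0 0.05; 0 0 0 0 -12 0 0.05'
python3 w.py; python3 - <<'E'
from m import *
f=snap('top');f=snap('scene'); c=f['color'][:,:,::-1]
cv2.imwrite('pics/s9.png',cv2.resize(c[100:260,240:440],None,fx=4,fy=4,interpolation=cv2.INTER_CUBIC))
E
```

```text
clock: 20.23
tcp_pos: [0.5164, 0.0848, 0.1136]
orientation: [-1.214, -1.202, 1.202]
contact_force: [-1.0, -0.8, -3.6]
grip_width: 0.0084
clock: 20.65
tcp_pos: [0.5163, 0.0847, 0.164]
orientation: [-1.214, -1.202, 1.202]
contact_force: [0.8, 0.0, -4.7]
grip_width: 0.0081
t 20.65 p [516.3  84.7 164. ] yaw 89.43 down -1.0000 w 8.1 F [ 0.8  0.  -4.7] q [ 0.61  0.58 -1.18  1.93  0.62  1.06  0.73]
```

View pics/s9.png

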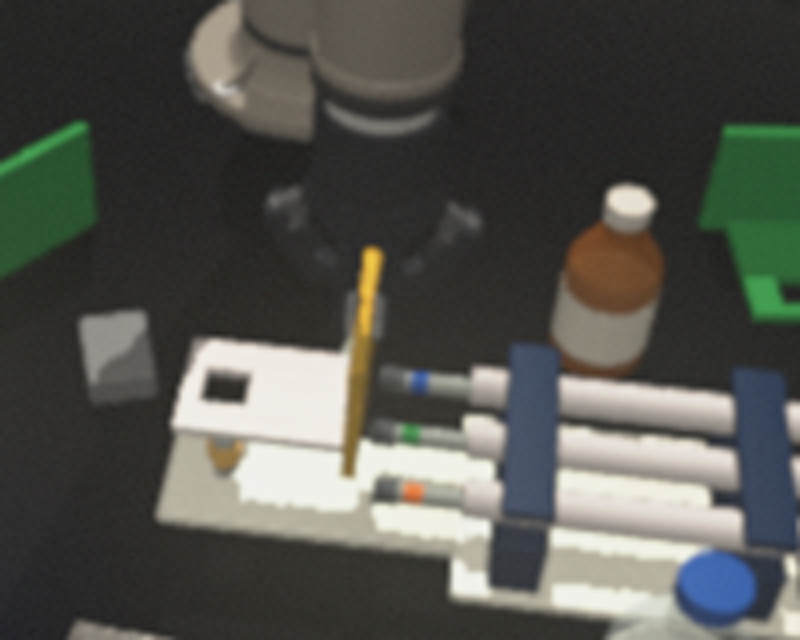

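```bash
python3 w.py 644.5 -197 164 89.4
python3 - <<'E'
from m import *
f=load('scene'); W=cloud(f); h=masks(f); H,S,V=[h[...,i].astype(int) for i in range(3)]
x,y,z=[W[...,i] for i in range(3)]
m=(H>100)&(H<130)&(S>90)&(z<.02)&(y<-.1)&(y>-.4)&(x<.8)&(x>.54)
m=cv2.erode(m.astype(np.uint8),np.ones((2,2)))>0
print(rect(W[m]),np.median(z[m]))
E
```

```text
t 20.75 p [517.7  85.3 165.2] yaw 89.41 down -1.0000 w 8.5 F [ 0.5 -0.3 -3.6] q [ 0.61  0.58 -1.18  1.93  0.62  1.06  0.72]
turn [0.22 0.01 0.04] shift now [-281.     1.4 -129.7] after turn [-281.     1.2 -129.8]
(array([ 683.6, -249.3]), array([228.3, 153.1]), 3.79) 0.003553102110073758
```

```bash

python3 -m jog '0 0 0 -12 0 -6 0.05; 0 0 0 -24 0 -11 0.05; 0 0 0 -27 0 -12.5 0.05; 0 0 0 -27 0 -12.5 0.05; 0 0 0 -27 0 -12.5 0.05' >/dev/null
python3 -m jog '0 0 0 -27 0 -12.5 0.05; 0 0 0 -27 0 -12.5 0.05; 0 0 0 -27 0 -12.5 0.05; 0 0 0 -27 0 -12.5 0.05; 0 0 0 -24 0 -11 0.05' >/dev/null
python3 -m jog '0 0 0 -20 0 -9 0.05; 0 0 0 -12 0 -6 0.05; 0 0 0 0 0 0 0.05; 0 0 0 0 0 0 0.05; 0 0 0 0 0 0 0.05'
python3 w.py 644.5 -197 164 89.4
python3 - <<'E'
from m import *
f=snap('scene'); c=f['color'][:,:,::-1]
W=cloud(f); h=masks(f); H,S,V=[h[...,i].astype(int) for i in range(3)]
x,y,z=[W[...,i] for i in range(3)]
cv2.imwrite('pics/s10.png',cv2.resize(c[130:330,90:350],None,fx=3,fy=3,interpolation=cv2.INTER_CUBIC))
E
```

```text
clock: 22.0
tcp_pos: [0.6435, -0.1961, 0.1624]
orientation: [-1.212, -1.203, 1.203]
contact_force: [-1.7, 1.2, -4.2]
grip_width: 0.0084
t 22.00 p [ 643.5 -196.1  162.4] yaw 89.52 down -1.0000 w 8.4 F [-1.7  1.2 -4.2] q [ 0.87  0.78 -1.07  1.57  0.72  1.22  1.24]
turn [-0.05  0.12  0.07] shift now [-0.9 -1.6 -1. ] after turn [-0.9 -1.6 -1.1]
```

View pics/s10.png

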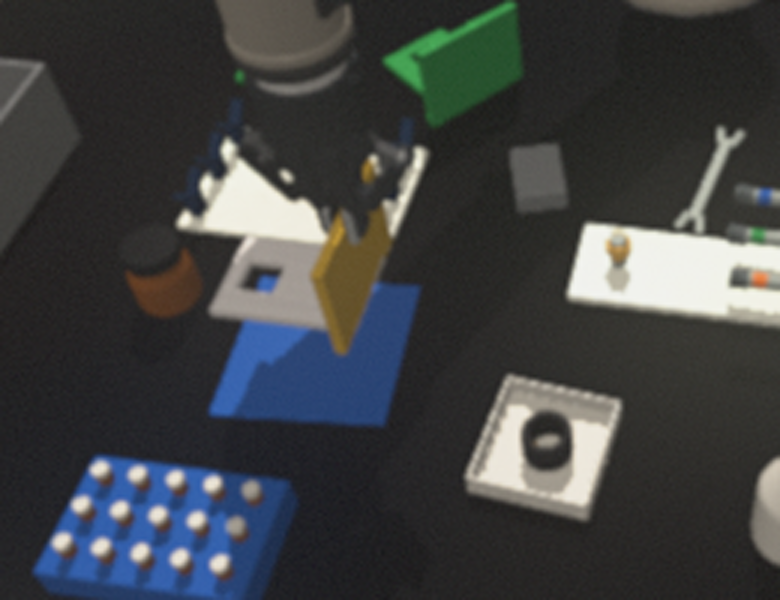

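```bash

python3 -m jog '0 0 0 0 12 0 0.05; 0 0 0 0 20 0 0.05; 0 0 0 0 20 0 0.05; 0 0 0 0 16 0 0.05; 0 0 0 0 8 0 0.05'
python3 -m jog '0 0 0 0 2 0 0.05; 0 0 0 0 1 0 0.05; 0 0 0 0 0 0 0.05; 0 0 0 0 0 0 0.05; 0 0 0 0 0 0 0.05'
python3 w.py 644.5 -197 78 89.4
```

```text
clock: 22.47
tcp_pos: [0.6423, -0.1971, 0.0836]
orientation: [-1.21, -1.2, 1.204]
contact_force: [-0.1, -0.6, -4.4]
grip_width: 0.0084
clock: 22.88
tcp_pos: [0.6447, -0.1977, 0.0848]
orientation: [-1.216, -1.203, 1.201]
contact_force: [-0.5, -0.1, -3.5]
grip_width: 0.0084
t 22.88 p [ 644.7 -197.7   84.8] yaw 89.41 down -1.0000 w 8.4 F [-0.5 -0.1 -3.5] q [ 0.85  0.86 -1.01  1.62  0.8   1.11  1.19]
turn [ 0.1   0.01 -0.02] shift now [0.7 6.8 0.2] after turn [0.7 6.8 0.2]
```

```bash

python3 -m jog '0 0 0 0 2 0 0.05; 0 0 0 0 1 0 0.05; 0 0 0 0 1 0 0.05; 0 0 0 0 0 0 0.05; 0 0 0 0 0 0 0.05'
python3 -m jog '0 0 0 0 1 0 0.05; 0 0 0 0 0.5 0 0.05; 0 0 0 0 0.5 0 0.05; 0 0 0 0 0 0 0.05; 0 0 0 0 0 0 0.05'
python3 w.py 644.5 -197 78 89.4
```

```text
clock: 23.3
tcp_pos: [0.6439, -0.1977, 0.0796]
orientation: [-1.214, -1.202, 1.202]
contact_force: [0.3, 0.4, -3.7]
grip_width: 0.0085
clock: 23.72
tcp_pos: [0.644, -0.1977, 0.0778]
orientation: [-1.214, -1.202, 1.202]
contact_force: [-0.9, -0.5, -2.6]
grip_width: 0.0085
t 23.72 p [ 644.  -197.7   77.8] yaw 89.42 down -1.0000 w 8.5 F [-0.9 -0.5 -2.6] q [ 0.84  0.87 -1.    1.63  0.8   1.11  1.18]
turn [-0.    0.02 -0.  ] shift now [ 0.7 -0.2 -0.5] after turn [ 0.7 -0.2 -0.5]
```

```bash

python3 -m jog '0 0 0 0 0.5 0 0.05; 0 0 0 0 0.5 0 0.05; 0 0 0 0 0 0 0.05; 0 0 0 0 0 0 0.05; 0 0 0 0 0 0 0.05'
python3 w.py 644.5 -197 78 89.4
```

```text
clock: 24.13
tcp_pos: [0.644, -0.1976, 0.0778]
orientation: [-1.215, -1.202, 1.202]
contact_force: [-4.3, 1.1, 5.1]
grip_width: 0.0082
t 24.13 p [ 644.  -197.6   77.8] yaw 89.42 down -1.0000 w 8.2 F [-4.3  1.1  5.1] q [ 0.84  0.87 -1.    1.63  0.8   1.11  1.18]
turn [ 0.01  0.02 -0.03] shift now [ 0.7 -0.2 -0.5] after turn [ 0.7 -0.2 -0.5]
```

Contact: Fz went from -3 to +5 N. Releasing slowly and rising.

```bash

python3 -m jog '0 0 0 0 -0.5 0 0.12; 0 0 0 0 0 0 0.18; 0 0 0 0 0 0 0.25; 0 0 0 0 0 0 0.3; 0 0 0 0 0 0 0.3'
python3 -m jog '0 0 0 0 -6 0 0.3; 0 0 0 0 -15 0 0.3; 0 0 0 0 -25 0 0.3; 0 0 0 0 -30 0 0.3; 0 0 0 0 -20 0 0.3'
python3 w.py 466 135 150 -0.6
python3 - <<'E'
from m import *
f=snap('top'); f=snap('scene'); c=f['color'][:,:,::-1]
cv2.imwrite('pics/s11.png',cv2.resize(c[130:330,90:350],None,fx=3,fy=3,interpolation=cv2.INTER_CUBIC))
E
```

```text
clock: 24.55
tcp_pos: [0.6442, -0.1976, 0.0773]
orientation: [-1.214, -1.202, 1.201]
contact_force: [0.3, -0.5, 0.1]
grip_width: 0.0257
clock: 24.97
tcp_pos: [0.6451, -0.1972, 0.1773]
orientation: [-1.216, -1.204, 1.2]
contact_force: [0.2, -0.3, 0.5]
grip_width: 0.0257
t 24.97 p [ 645.1 -197.2  177.3] yaw 89.44 down -1.0000 w 25.7 F [ 0.2 -0.3  0.5] q [ 0.88  0.77 -1.08  1.56  0.7   1.24  1.25]
turn [ 0.14 90.04  0.15] shift now [330.4  26.8 182.4] after turn [-182.5   27.3  330.3]
```

View pics/s11.png

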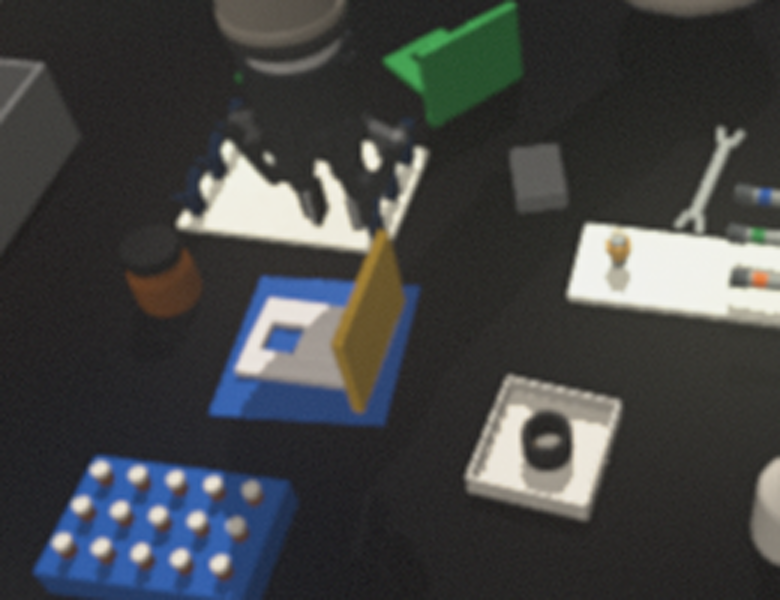

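```bash

python3 -m jog '0 7 0 0 0 0 0.4; 0 7 0 0 0 0 0.4; 0 7 0 0 0 0 0.4; 0 7 0 0 0 0 0.4; 0 7 0 0 0 0 0.4' >/dev/null
python3 -m jog '0 7 0 0 0 0 0.4; 0 7 0 0 0 0 0.4; 0 7 0 0 0 0 0.4; 0 7 0 0 0 0 0.4; 0 7 0 0 0 0 0.4' >/dev/null
python3 -m jog '0 7 0 0 0 0 0.4; 0 7 0 0 0 0 0.4; 0 6 0 0 0 0 0.4; 0 0 0 0 0 0 0.4; 0 0 0 0 0 0 0.4' >/dev/null
python3 w.py 467.5 140 120 -0.6
python3 - <<'E'
from m import *
f=snap('top'); W=cloud(f); x,y,z=[W[...,i] for i in range(3)]
h=masks(f); H,S,V=[h[...,i].astype(int) for i in range(3)]
for n in ('top','scene'):
  f=snap(n); W=cloud(f); x,y,z=[W[...,i] for i in range(3)]
  h=masks(f); H,S,V=[h[...,i].astype(int) for i in range(3)]
  for xc in (.4675,.5175,.5675):
    m=(abs(x-xc)<.014)&(z>.05)&(z<.09)&(y>.08)&(y<.2)
    b=((y[m]-.08)/.01).astype(int)
    print(n,xc,[(int(80+10*i),int(1e3*np.median(x[m][b==i])),int(1e3*np.percentile(z[m][b==i],90))) for i in np.unique(b)])
    m2=(abs(x-xc)<.014)&(z>.05)&(z<.09)&(y>.08)&(y<.2); print('ymin',np.percentile(y[m2],1))
  c=f['color'][:,:,::-1]
  if n=='top': cv2.imwrite('pics/t12.png',cv2.resize(c[140:230,200:380],None,fx=4,fy=4,interpolation=cv2.INTER_CUBIC))
E
```

```text
t 26.32 p [ 644.  -197.4  173.6] yaw -0.37 down -1.0000 w 34.5 F [ 0.6  0.  -0.5] q [ 0.7   0.64 -0.74  1.57  0.47  1.11 -0.16]
turn [0.02 0.23 0.01] shift now [-178.7   53.5  336.3] after turn [-180.    53.6  335.6]
top 0.4675 [(100, 463, 79), (110, 465, 79), (120, 463, 77), (130, 464, 77), (140, 465, 77), (150, 463, 77), (160, 464, 85), (170, 464, 86), (180, 463, 87)]
ymin 0.10125108816410422
top 0.5175 [(90, 513, 80), (100, 513, 79), (110, 514, 76), (120, 514, 78), (130, 514, 76), (140, 514, 77), (150, 514, 77), (160, 514, 85), (170, 513, 86), (180, 511, 88), (190, 524, 87)]
ymin 0.09864283917109885
top 0.5675 [(100, 564, 77), (110, 564, 81), (120, 564, 77), (130, 564, 77), (140, 563, 77), (150, 565, 76), (160, 563, 84), (170, 562, 84), (180, 562, 87)]
ymin 0.10299638328041513
scene 0.4675 [(90, 473, 78), (100, 473, 78), (110, 473, 77), (120, 472, 77), (130, 470, 76), (140, 472, 76), (150, 472, 76), (160, 475, 85), (170, 475, 85), (180, 476, 85)]
ymin 0.09849694501931465
scene 0.5175 [(90, 521, 79), (100, 522, 77), (110, 521, 76), (120, 522, 76), (130, 521, 77), (140, 523, 76), (150, 522, 76), (160, 526, 84), (170, 526, 85), (180, 526, 85)]
ymin 0.09477050946390625
scene 0.5675 [(90, 573, 72), (100, 571, 78), (110, 571, 78), (120, 571, 77), (130, 572, 77), (140, 571, 76), (150, 571, 81), (160, 575, 85), (170, 576, 85), (180, 576, 84), (190, 579, 68)]
ymin 0.1015773110412465
```

View pics/t12.png

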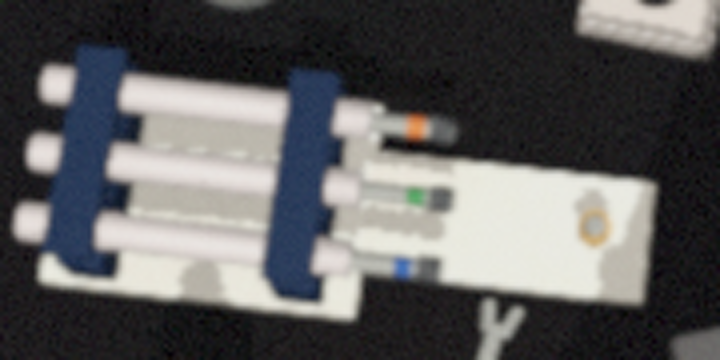

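```bash
python3 - <<'E'
from m import *
for n in('top','scene'):
    f=load(n); W=cloud(f); x,y,z=[W[...,i] for i in range(3)]
    for nm,c,zr in(('amber',(.39,.22),(.12,.16)),('solv',(.68,.24),(.1,.21)),('flask',(.73,.13),(.05,.12))):
        m=(abs(x-c[0])<.07)&(abs(y-c[1])<.07)&(z>zr[0])&(z<zr[1]); P=W[m]
        if len(P): print(n,nm,len(P),np.percentile(P,[3,97],0).round(3).tolist())
E
python3 -m jog '0 0 0 -18 0 33 0.4; 0 0 0 -18 0 33 0.4; 0 0 0 -18 0 33 0.4; 0 0 0 -18 0 33 0.4; 0 0 0 -18 0 33 0.4' >/dev/null
python3 -m jog '0 0 0 -18 5 33 0.4; 0 0 0 -18 5 33 0.4; 0 0 0 -18 5 33 0.4; 0 0 0 -18 10 33 0.4; 0 0 0 -14 10 30 0.4' >/dev/null
python3 w.py 467.8 140 90 -0.6
```

```text
top amber 154 [[0.331, 0.244, 0.122], [0.359, 0.272, 0.153]]
top solv 850 [[0.664, 0.243, 0.106], [0.735, 0.305, 0.201]]
top flask 351 [[0.733, 0.145, 0.054], [0.775, 0.197, 0.112]]
scene amber 160 [[0.336, 0.242, 0.121], [0.364, 0.271, 0.152]]
scene solv 1351 [[0.692, 0.241, 0.107], [0.749, 0.306, 0.201]]
scene flask 629 [[0.753, 0.143, 0.054], [0.792, 0.195, 0.111]]
t 27.30 p [470.  132.9 138.4] yaw -0.44 down -1.0000 w 34.2 F [ 1.   1.  -0.9] q [ 0.31  0.42 -0.87  2.04  0.42  0.87 -0.8 ]
turn [-0.01  0.16  0.05] shift now [-2.2 48.4  7.1] after turn [-2.2 48.4  7.1]
```

```bash

python3 -m jog '0 0 0 -2 20 7 0.4; 0 0 0 0 20 0 0.4; 0 0 0 0 5 0 0.4; 0 0 0 0 0 0 0.4; 0 0 0 0 0 0 0.4'
python3 w.py 467.8 140 47 -0.6; python3 - <<'E'
from m import *
f=snap('scene'); c=f['color'][:,:,::-1]
cv2.imwrite('pics/s13.png',cv2.resize(c[140:260,280:420],None,fx=5,fy=5,interpolation=cv2.INTER_CUBIC))
E
```

```text
clock: 27.72
tcp_pos: [0.4697, 0.1378, 0.0936]
orientation: [-1.571, 0.008, -0.008]
contact_force: [0.3, 0.1, 0.9]
grip_width: 0.0341
t 27.72 p [469.7 137.8  93.6] yaw -0.59 down -1.0000 w 34.1 F [0.3 0.1 0.9] q [ 0.25  0.49 -0.81  2.07  0.51  0.79 -0.88]
turn [-0.01  0.01 -0.01] shift now [-2.  46.6  2.2] after turn [-2.  46.6  2.2]
```

View pics/s13.png

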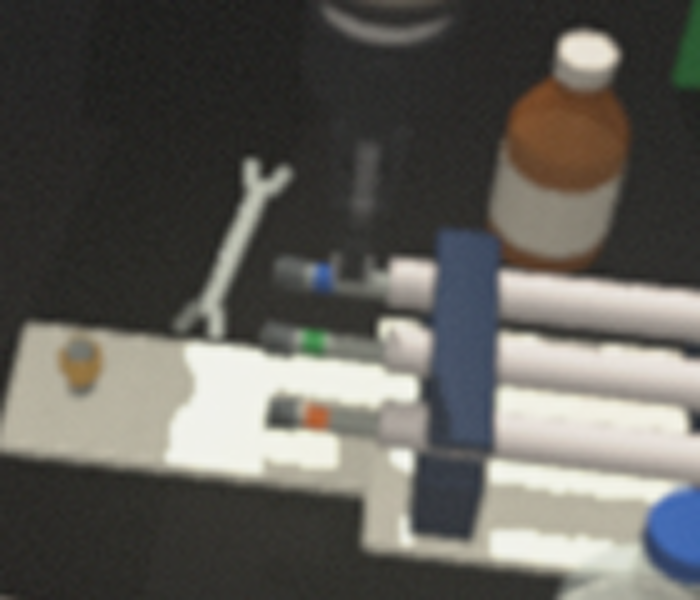

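```bash

python3 -m jog '0 0 0 -2 16 0 0.4; 0 0 0 0 16 0 0.4; 0 0 0 0 10 0 0.4; 0 0 0 0 4 0 0.4; 0 0 0 0 0 0 0.4'
python3 -m jog '0 0 0 0 0 0 0.05; 0 0 0 0 0 0 0.05; 0 0 0 0 0 0 0.05; 0 0 0 0 0 0 0.05; 0 0 0 0 0 0 0.05' 60
python3 -m jog '0 0 0 0 0 0 0.05; 0 0 0 0 0 0 0.05; 0 0 0 0 0 0 0.05; 0 0 0 0 0 0 0.05; 0 0 0 0 0 0 0.05' 60
python3 w.py 467.8 138 47 -0.6
```

```text
clock: 28.18
tcp_pos: [0.4674, 0.1378, 0.047]
orientation: [-1.571, 0.009, -0.008]
contact_force: [0.9, -0.3, -1.0]
grip_width: 0.0342
clock: 28.6
tcp_pos: [0.468, 0.1383, 0.0479]
orientation: [-1.571, 0.007, -0.009]
contact_force: [-0.2, 0.4, 5.6]
grip_width: 0.0121
clock: 29.02
tcp_pos: [0.468, 0.1383, 0.0478]
orientation: [-1.571, 0.007, -0.009]
contact_force: [-0.6, -0.8, 6.0]
grip_width: 0.0122
t 29.02 p [468.  138.3  47.8] yaw -0.59 down -1.0000 w 12.2 F [-0.6 -0.8  6. ] q [ 0.19  0.56 -0.75  2.1   0.59  0.7  -0.96]
turn [-0.01  0.01  0.07] shift now [-0.2  0.8 -0.3] after turn [-0.2  0.8 -0.3]
```

```bash

python3 -m jog '0 0 0 0 -1 -6 0.05; 0 0 0 0 0 -14 0.05; 0 0 0 0 0 -20 0.05; 0 0 0 0 0 -20 0.05; 0 0 0 0 0 -18 0.05'
python3 -m jog '0 0 0 0 0 0 0.05; 0 0 0 0 0 0 0.05; 0 0 0 0 0 0 0.05; 0 0 0 0 0 0 0.05; 0 0 0 0 0 0 0.05'
python3 w.py 468.2 144 47 -0.6; python3 - <<'E'
from m import *
f=snap('scene'); c=f['color'][:,:,::-1]
cv2.imwrite('pics/s14.png',cv2.resize(c[140:260,280:420],None,fx=5,fy=5,interpolation=cv2.INTER_CUBIC))
E
```

```text
clock: 29.43
tcp_pos: [0.4662, 0.0589, 0.048]
orientation: [-1.571, 0.008, -0.008]
contact_force: [0.6, 0.8, -0.8]
grip_width: 0.0124
clock: 29.85
tcp_pos: [0.4666, 0.0612, 0.0482]
orientation: [-1.57, 0.007, -0.007]
contact_force: [0.4, 0.5, -1.2]
grip_width: 0.0121
t 29.85 p [466.6  61.2  48.2] yaw -0.50 down -1.0000 w 12.1 F [ 0.4  0.5 -1.2] q [ 0.35  0.54 -0.75  2.14  0.59  0.68 -0.81]
turn [-0.04  0.1   0.01] shift now [ 0.9  1.3 82.8] after turn [ 0.7  1.2 82.8]
```

View pics/s14.png

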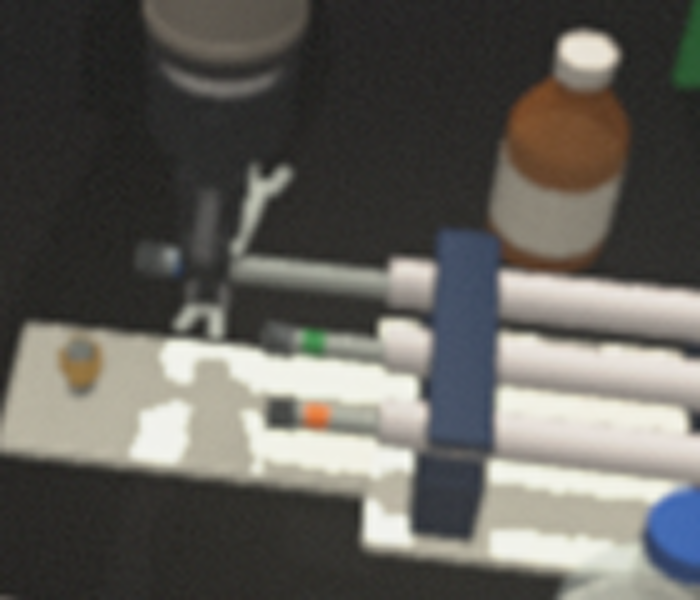

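```bash

python3 -m jog '0 0 0 0 0 0 0.4; 0 0 0 0 0 0 0.4; 0 0 0 0 0 0 0.4; 0 0 0 0 0 0 0.4; 0 0 0 0 -5 0 0.4' >/dev/null
python3 -m jog '0 0 0 0 -15 0 0.4; 0 0 0 0.5 -20 15 0.4; 0 0 0 0.5 0 34 0.4; 0 0 0 0 0 30 0.4; 0 0 0 0 0 4 0.4' >/dev/null
python3 w.py 468.2 143 47 -0.6
```

```text
t 30.73 p [468.9 149.2  89.9] yaw -0.27 down -1.0000 w 34.2 F [-0.   0.4 -0.7] q [ 0.23  0.5  -0.82  2.07  0.52  0.78 -0.91]
turn [-0.27  0.33  0.18] shift now [-0.8 42.9 -6.4] after turn [-0.6 42.9 -6.2]
```

```bash

python3 -m jog '0 0.3 0 -0.6 10 -4 0.4; 0 0 0 0 0 0 0.4; 0 0 0 0 0 0 0.4; 0 0 0 0 0 0 0.4; 0 0 0 0 0 0 0.4' >/dev/null
python3 w.py 468.2 143 48 -0.6
```

```text
t 31.15 p [467.8 137.9  78. ] yaw -0.98 down -1.0000 w 34.6 F [ 0.6 -0.1 -0.6] q [ 0.23  0.51 -0.8   2.08  0.54  0.76 -0.92]
turn [ 0.04 -0.38 -0.03] shift now [ 0.3 30.   5.1] after turn [ 0.3 30.   5.1]
```

```bash

python3 -m jog '0 -0.4 0 0 10 5 0.4; 0 0 0 0 10 0 0.4; 0 0 0 0 8 0 0.4; 0 0 0 0 2 0 0.4; 0 0 0 0 0 0 0.4'
python3 -m jog '0 0 0 0 0 0 0.05; 0 0 0 0 0 0 0.05; 0 0 0 0 0 0 0.05; 0 0 0 0 0 0 0.05; 0 0 0 0 0 0 0.05' 90
python3 -m jog '0 0 0 0 0 0 0.05; 0 0 0 0 0 0 0.05; 0 0 0 0 0 0 0.05; 0 0 0 0 0 0 0.05; 0 0 0 0 0 0 0.05' 90
python3 w.py 466.5 3 48 -0.6
```

```text
clock: 31.57
tcp_pos: [0.467, 0.1439, 0.047]
orientation: [-1.571, 0.008, -0.005]
contact_force: [-0.8, -0.4, 0.6]
grip_width: 0.0338
clock: 31.98
tcp_pos: [0.468, 0.1442, 0.0485]
orientation: [-1.571, 0.006, -0.007]
contact_force: [-0.7, 0.7, 1.7]
grip_width: 0.0113
clock: 32.4
tcp_pos: [0.468, 0.1442, 0.0484]
orientation: [-1.571, 0.006, -0.007]
contact_force: [-0.4, 0.6, 4.0]
grip_width: 0.0112
t 32.40 p [468.  144.2  48.4] yaw -0.48 down -1.0000 w 11.2 F [-0.4  0.6  4. ] q [ 0.18  0.56 -0.75  2.09  0.6   0.71 -0.97]
turn [-0.    0.12  0.02] shift now [  -0.3    0.4 -141.2] after turn [  -0.     0.4 -141.2]
```

```bash

python3 -m jog '0 0 0 0 -1.5 -6 0.05; 0 0 0 0 0 -12 0.05; 0 0 0 0 0 -20 0.05; 0 0 0 0 0 -20 0.05; 0 0 0 0 0 -20 0.05'
python3 -m jog '0 0 0 0 0 -20 0.05; 0 0 0 0 0 -20 0.05; 0 0 0 0 0 -20 0.05; 0 0 0 0 0 -14 0.05; 0 0 0 0 0 -3 0.05'
python3 -m jog '0 0 0 0 0 0 0.05; 0 0 0 0 0 0 0.05; 0 0 0 0 0 0 0.05; 0 0 0 0 0 0 0.05; 0 0 0 0 0 0 0.05'
python3 w.py 409.5 -346 150 -0.7; python3 - <<'E'
from m import *
f=snap('top'); f=snap('scene'); c=f['color'][:,:,::-1]
cv2.imwrite('pics/s15.png',cv2.resize(c[130:260,220:420],None,fx=4,fy=4,interpolation=cv2.INTER_CUBIC))
E
```

```text
clock: 32.82
tcp_pos: [0.4665, 0.0637, 0.0492]
orientation: [-1.572, 0.008, -0.006]
contact_force: [0.7, 0.1, -1.3]
grip_width: 0.0113
clock: 33.23
tcp_pos: [0.4654, -0.0156, 0.049]
orientation: [-1.573, 0.013, -0.009]
contact_force: [-0.4, -0.4, -2.2]
grip_width: 0.0113
clock: 33.65
tcp_pos: [0.4666, -0.01, 0.0498]
orientation: [-1.57, 0.005, -0.005]
contact_force: [-0.2, -0.0, -1.0]
grip_width: 0.0113
t 33.65 p [466.6 -10.   49.8] yaw -0.39 down -1.0000 w 11.3 F [-0.2 -0.  -1. ] q [ 0.51  0.53 -0.76  2.14  0.58  0.68 -0.65]
turn [-0.02  0.31  0.01] shift now [ -54.8 -100.4 -336.4] after turn [ -53.  -100.2 -336.7]
```

View pics/s15.png

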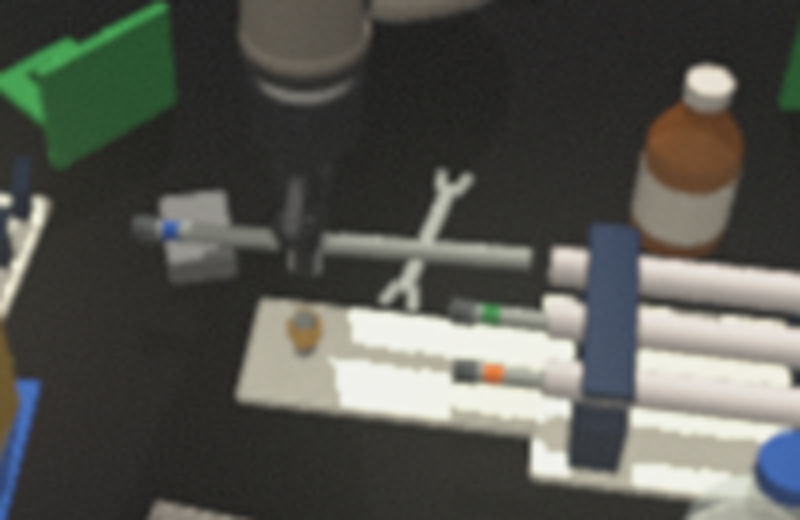

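```bash

python3 -m jog '0 0 0 0 -10 0 0.05; 0 0 0 0 -20 0 0.05; 0 0 0 0 -25 0 0.05; 0 0 0 0 -25 0 0.05; 0 0 0 0 -20 0 0.05' >/dev/null
python3 -m jog '0 0 0 -3 0 -18 0.05; 0 0 0 -5 0 -28 0.05; 0 0 0 -5 0 -34 0.05; 0 0 0 -5 0 -34 0.05; 0 0 0 -5 0 -34 0.05' >/dev/null
python3 -m jog '0 0.3 0 -6 0 -36 0.05; 0 0 0 -6 0 -36 0.05; 0 0 0 -6 0 -36 0.05; 0 0 0 -6 0 -36 0.05; 0 0 0 -4 0 -24 0.05' >/dev/null
python3 -m jog '0 0 0 -3 0 -12 0.05; 0 0 0 0 0 0 0.05; 0 0 0 0 0 0 0.05; 0 0 0 0 0 0 0.05; 0 0 0 0 0 0 0.05' 
python3 w.py 409.5 -346 120 -0.7; python3 - <<'E'
from m import *
for n in('top','scene'):
    f=snap(n); W=cloud(f); x,y,z=[W[...,i] for i in range(3)]
    m=(abs(x-.4105)<.012)&(y<-.15)&(y>-.52)&(z>.12)&(z<.2)&((y<-.375)|(y>-.315)); 
    P=W[m]; p=np.polyfit(y[m],z[m],1); q=np.polyfit(y[m],x[m],1)
    print(n,m.sum(),'ends',np.percentile(y[m],[1,99]),'pitch',np.degrees(p[0]),'yaw',np.degrees(q[0]),'x@',np.polyval(q,-.328),'z@',np.polyval(p,-.346))
    c=f['color'][:,:,::-1]
cv2.imwrite('pics/s16.png',cv2.resize(c[100:260,120:320],None,fx=4,fy=4,interpolation=cv2.INTER_CUBIC))
E
```

```text
clock: 35.42
tcp_pos: [0.4098, -0.3362, 0.15]
orientation: [-1.57, 0.008, -0.008]
contact_force: [-1.0, 0.7, -2.3]
grip_width: 0.0112
t 35.42 p [ 409.8 -336.2  150. ] yaw -0.60 down -1.0000 w 11.2 F [-1.   0.7 -2.3] q [ 1.19  0.45 -0.78  1.94  0.39  0.91  0.21]
turn [-0.03  0.1   0.01] shift now [-0.2 30.  -9.8] after turn [-0.2 30.  -9.8]
top 314 ends [-0.31324392 -0.17887924] pitch 2.298600989964784 yaw 0.4054582622604633 x@ 0.40842415339375343 z@ 0.17381056670788136
scene 401 ends [-0.45805624 -0.18136851] pitch 2.4943218724492917 yaw 0.3620881878107451 x@ 0.41409619530500913 z@ 0.17305145167351177
```

View pics/s16.png

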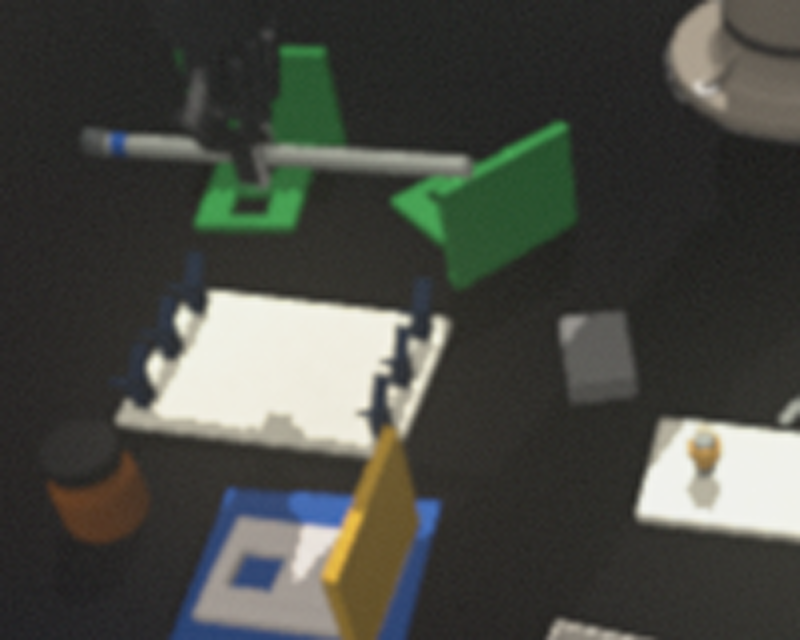

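```bash

python3 -m jog '-2.4 0 0 0 10 -8.5 0.05; 0 0 0 0 25 0 0.05; 0 0 0 0 25 0 0.05; 0 0 0 0 20 0 0.05; 0 0 0 0 8 0 0.05' >/dev/null
python3 -m jog '0 0 0 0 0 0 0.05; 0 0 0 0 0 0 0.05; 0 0 0 0 0 0 0.05; 0 0 0 0 0 0 0.05; 0 0 0 0 0 0 0.05' 
python3 w.py 409.4 -345 24 -0.7; python3 - <<'E'
from m import *
for n in('top','scene'):
    f=snap(n); W=cloud(f); x,y,z=[W[...,i] for i in range(3)]
    m=(abs(x-.4105)<.012)&(y<-.15)&(y>-.52)&(z>.06)&(z<.11)&((y<-.39)|(y>-.30)); 
    P=W[m]; p=np.polyfit(y[m],z[m],1); q=np.polyfit(y[m],x[m],1)
    print(n,m.sum(),'ends',np.percentile(y[m],[1,99]),'pitch',np.degrees(p[0]),'yaw',np.degrees(q[0]),'x@',np.polyval(q,-.328),'z@',np.polyval(p,-.346))
    c=f['color'][:,:,::-1]
cv2.imwrite('pics/s17.png',cv2.resize(c[120:260,120:280],None,fx=5,fy=5,interpolation=cv2.INTER_CUBIC)[:600])
E
```

```text
clock: 36.35
tcp_pos: [0.4096, -0.3505, 0.0629]
orientation: [-1.614, 0.01, -0.012]
contact_force: [0.3, -0.2, -1.9]
grip_width: 0.0112
t 36.35 p [ 409.6 -350.5   62.9] yaw -0.79 down -0.9991 w 11.2 F [ 0.3 -0.2 -1.9] q [ 1.1   0.56 -0.67  2.    0.57  0.75  0.06]
turn [ 2.48 -0.09  0.09] shift now [-0.3 38.6  7.2] after turn [-0.2 38.9  5.5]
top 211 ends [-0.29763999 -0.19125348] pitch 0.4386396997770977 yaw 0.29084580577477687 x@ 0.4088092465345634 z@ 0.08583389475556019
scene 294 ends [-0.4718052  -0.19507327] pitch -0.22654918720518097 yaw 0.3954604448348952 x@ 0.4136791384338062 z@ 0.08666040184961096
```

View pics/s17.png

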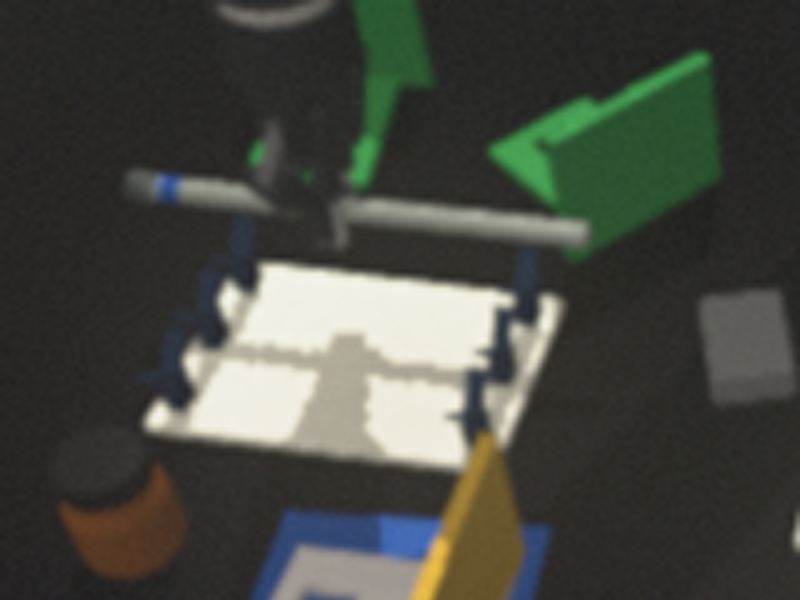

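```bash

python3 -m jog '0 0 0 0 8 5 0.05; 0 0 0 0 8 1 0.05; 0 0 0 0 8 0 0.05; 0 0 0 0 5 0 0.05; 0 0 0 0 2 0 0.05' 
python3 -m jog '0 0 0 0 1 0 0.05; 0 0 0 0 0 0 0.05; 0 0 0 0 0 0 0.05; 0 0 0 0 0 0 0.05; 0 0 0 0 0 0 0.05' 
python3 w.py 409.4 -345 24 -0.7
```

```text
clock: 36.87
tcp_pos: [0.4082, -0.3449, 0.0291]
orientation: [-1.611, 0.012, -0.009]
contact_force: [0.0, -0.3, -2.0]
grip_width: 0.0115
clock: 37.28
tcp_pos: [0.4091, -0.3456, 0.0299]
orientation: [-1.613, 0.011, -0.011]
contact_force: [-0.3, 0.7, -2.3]
grip_width: 0.0116
t 37.28 p [ 409.1 -345.6   29.9] yaw -0.79 down -0.9991 w 11.6 F [-0.3  0.7 -2.3] q [ 1.06  0.61 -0.63  2.02  0.63  0.69  0.  ]
turn [ 2.42 -0.09  0.02] shift now [0.2 5.8 0.8] after turn [0.3 5.9 0.6]
```

```bash

python3 -m jog '0 0 0 0 1.5 0 0.05; 0 0 0 0 1.5 0 0.05; 0 0 0 0 1 0 0.05; 0 0 0 0 0 0 0.05; 0 0 0 0 0 0 0.05' 
python3 -m jog '0 0 0 0 1 0 0.05; 0 0 0 0 0.5 0 0.05; 0 0 0 0 0 0 0.05; 0 0 0 0 0 0 0.05; 0 0 0 0 0 0 0.05' 
python3 w.py 409.4 -345 24 -0.7
```

```text
clock: 37.7
tcp_pos: [0.4089, -0.3455, 0.0255]
orientation: [-1.613, 0.011, -0.01]
contact_force: [-0.9, 0.8, -2.6]
grip_width: 0.0114
clock: 38.12
tcp_pos: [0.409, -0.3457, 0.0241]
orientation: [-1.613, 0.011, -0.011]
contact_force: [0.0, -0.7, -2.5]
grip_width: 0.0115
t 38.12 p [ 409.  -345.7   24.1] yaw -0.78 down -0.9991 w 11.5 F [ 0.  -0.7 -2.5] q [ 1.06  0.62 -0.62  2.02  0.64  0.68 -0.  ]
turn [ 2.4  -0.08  0.  ] shift now [0.4 0.1 0.7] after turn [0.4 0.1 0.7]
```

```bash

python3 -m jog '0 0 0 0 1 0 0.05; 0 0 0 0 0.5 0 0.05; 0 0 0 0 0 0 0.05; 0 0 0 0 0 0 0.05; 0 0 0 0 0 0 0.05' 
python3 -m jog '0 0 0 0 1 0 0.05; 0 0 0 0 0.5 0 0.05; 0 0 0 0 0 0 0.05; 0 0 0 0 0 0 0.05; 0 0 0 0 0 0 0.05' 
python3 w.py 409.4 -345 24 -0.7;python3 - <<'E'
from m import *
f=snap('scene');c=f['color'][:,:,::-1]
cv2.imwrite('pics/s18.png',cv2.resize(c[120:260,120:280],None,fx=5,fy=5,interpolation=cv2.INTER_CUBIC)[:600])
E
```

```text
clock: 38.53
tcp_pos: [0.4094, -0.3458, 0.0228]
orientation: [-1.613, 0.01, -0.011]
contact_force: [0.9, -0.0, 0.5]
grip_width: 0.0113
clock: 38.95
tcp_pos: [0.4098, -0.3458, 0.0222]
orientation: [-1.614, 0.01, -0.011]
contact_force: [-0.7, 2.6, 10.5]
grip_width: 0.0115
t 38.95 p [ 409.8 -345.8   22.2] yaw -0.78 down -0.9991 w 11.5 F [-0.7  2.6 10.5] q [ 1.05  0.62 -0.62  2.02  0.64  0.67 -0.01]
turn [ 2.46 -0.08  0.07] shift now [-0.4 -1.8  0.7] after turn [-0.4 -1.8  0.8]
```

View pics/s18.png

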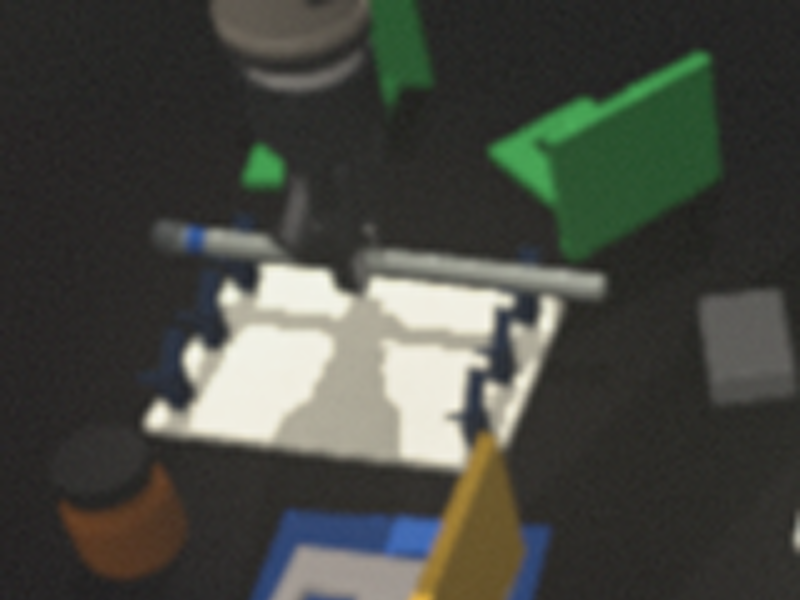

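```bash

python3 -m jog '0 0 0 0 -1 0 0.15; 0 0 0 0 0 0 0.2; 0 0 0 0 0 0 0.3; 0 0 0 0 0 0 0.35; 0 0 0 0 0 0 0.35' 
python3 -m jog '0 0 0 0 -5 0 0.35; 0 0 0 0 -15 0 0.35; 0 0 0 0 -25 0 0.35; 0 0 0 0 -35 0 0.35; 2.4 0 0 0 -25 0 0.35' >/dev/null
python3 -m jog '0 0 0 0 -15 0 0.35; 0 0 0 0 0 0 0.35; 0 0 0 0 0 0 0.35; 0 0 0 0 0 0 0.35; 0 0 0 0 0 0 0.35' >/dev/null
python3 w.py 518 137 140 -0.6; python3 - <<'E'
from m import *
for n in('top','scene'):
    f=snap(n); W=cloud(f); x,y,z=[W[...,i] for i in range(3)]
    m=(abs(x-.4105)<.012)&(y<-.15)&(y>-.52)&(z>.038)&(z<.11)
    m&=(abs(y+.238)>.008)&(abs(y+.418)>.008)
    P=W[m]; p=np.polyfit(y[m],z[m],1); q=np.polyfit(y[m],x[m],1)
    print(n,m.sum(),'ends',np.percentile(y[m],[1,99]),'pitch',np.degrees(p[0]),'yaw',np.degrees(q[0]),'x@',np.polyval(q,-.328),'z@',np.polyval(p,-.346))
    c=f['color'][:,:,::-1]
cv2.imwrite('pics/s19.png',cv2.resize(c[120:260,120:280],None,fx=5,fy=5,interpolation=cv2.INTER_CUBIC)[:600])
E
```

```text
clock: 39.42
tcp_pos: [0.4087, -0.3457, 0.0218]
orientation: [-1.612, 0.011, -0.01]
contact_force: [0.6, -0.2, -0.1]
grip_width: 0.03
t 40.25 p [ 408.2 -340.7  140.8] yaw -0.76 down -1.0000 w 29.9 F [ 0.4  0.7 -0.2] q [ 1.19  0.46 -0.77  1.94  0.41  0.9   0.2 ]
turn [-0.07 -0.16 -0.1 ] shift now [103.4   1.3 479.1] after turn [104.7   0.8 478.8]
top 327 ends [-0.46258805 -0.18761931] pitch 0.052549035789775406 yaw 1.4326827056203872 x@ 0.4080114817806943 z@ 0.04657091598997191
scene 370 ends [-0.46712088 -0.19105518] pitch -0.15817698744974212 yaw 0.8361916542502288 x@ 0.4137897883936845 z@ 0.04640006681258134
```

View pics/s19.png

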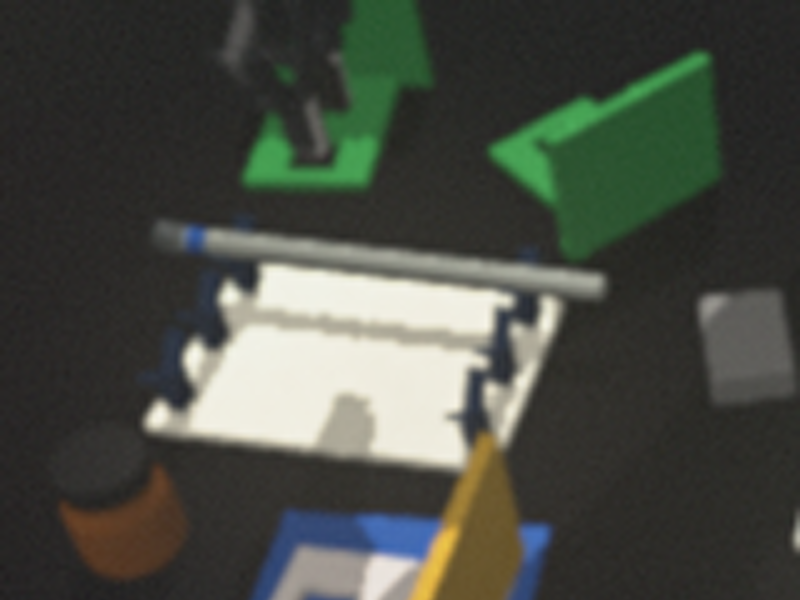

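```bash

python3 -m jog '0 0 0 8 0 36 0.4; 0 0 0 8 0 36 0.4; 0 0 0 8 0 36 0.4; 0 0 0 8 0 36 0.4; 0 0 0 8 0 36 0.4' >/dev/null
python3 -m jog '0 0 0 8 0 36 0.4; 0 0 0 8 0 36 0.4; 0 0 0 8 0 36 0.4; 0 0 0 8 0 36 0.4; 0 0 0 8 0 36 0.4' >/dev/null
python3 -m jog '0 0 0 8 0 36 0.4; 0 0 0 8 0 36 0.4; 0 0 0 8 10 30 0.4; 0 0 0 0 20 15 0.4; 0 0 0 0 15 0 0.4' >/dev/null
python3 w.py 518 137 90 -0.6
```

```text
t 41.60 p [519.1 139.8  96.2] yaw -0.42 down -1.0000 w 34.5 F [ 0.2 -0.8 -0.5] q [ 0.25  0.56 -0.81  1.96  0.53  0.85 -0.85]
turn [-0.2   0.18  0.02] shift now [-1.1  6.2 -2.8] after turn [-1.1  6.2 -2.8]
```

```bash

python3 -m jog '0 0 0 -1 16 -1 0.4; 0 0 0 0 16 0 0.4; 0 0 0 0 10 0 0.4; 0 0 0 0 4 0 0.4; 0 0 0 0 0 0 0.4'
python3 -m jog '0 0 0 0 0 0 0.05; 0 0 0 0 0 0 0.05; 0 0 0 0 0 0 0.05; 0 0 0 0 0 0 0.05; 0 0 0 0 0 0 0.05' 60
python3 -m jog '0 0 0 0 0 0 0.05; 0 0 0 0 0 0 0.05; 0 0 0 0 0 0 0.05; 0 0 0 0 0 0 0.05; 0 0 0 0 0 0 0.05' 60
python3 w.py 518 62 48 -0.6
```

```text
clock: 42.02
tcp_pos: [0.5178, 0.1331, 0.05]
orientation: [-1.571, 0.012, -0.009]
contact_force: [0.7, 0.6, 0.7]
grip_width: 0.0342
clock: 42.43
tcp_pos: [0.5189, 0.1335, 0.0517]
orientation: [-1.571, 0.01, -0.012]
contact_force: [-1.6, 0.1, 5.1]
grip_width: 0.0125
clock: 42.85
tcp_pos: [0.5189, 0.1334, 0.0516]
orientation: [-1.571, 0.01, -0.012]
contact_force: [-1.6, -0.1, 7.0]
grip_width: 0.0123
t 42.85 p [518.9 133.4  51.6] yaw -0.79 down -1.0000 w 12.3 F [-1.6 -0.1  7. ] q [ 0.22  0.62 -0.75  1.99  0.6   0.77 -0.91]
turn [-0.01 -0.19  0.06] shift now [  0.1   3.6 -71.4] after turn [ -0.1   3.6 -71.4]
```

```bash

python3 -m jog '0 0 0 0 -0.5 -6 0.05; 0 0 0 0 0 -14 0.05; 0 0 0 0 0 -20 0.05; 0 0 0 0 0 -20 0.05; 0 0 0 0 0 -14 0.05' >/dev/null
python3 -m jog '0 0 0 0 0 0 0.05; 0 0 0 0 0 0 0.05; 0 0 0 0 0 0 0.05; 0 0 0 0 0 0 0.05; 0 0 0 0 0 0 0.05'
python3 -m jog '0 0 0 0 0 0 0.4; 0 0 0 0 0 0 0.4; 0 0 0 0 0 0 0.4; 0 0 0 0 0 0 0.4; 0 0 0 0 -5 0 0.4' >/dev/null
python3 -m jog '0 0 0 0 -15 0 0.4; 0 0 0 0 -20 15 0.4; 0 0 0 0 0 34 0.4; 0 0 0 0 0 30 0.4; 0 0 0 0 0 0 0.4' >/dev/null
python3 -m jog '0 0 0 0 5 0 0.4; 0 0 0 0 5 0 0.4; 0 0 0 0 0 0 0.4; 0 0 0 0 0 0 0.4; 0 0 0 0 0 0 0.4' >/dev/null
python3 w.py 518.5 143 52 -0.6
python3 - <<'E'
from m import *
f=snap('scene'); c=f['color'][:,:,::-1]
cv2.imwrite('pics/s20.png',cv2.resize(c[140:260,280:420],None,fx=5,fy=5,interpolation=cv2.INTER_CUBIC))
E
```

```text
clock: 43.68
tcp_pos: [0.5176, 0.0602, 0.0516]
orientation: [-1.57, 0.009, -0.01]
contact_force: [0.3, -1.6, -0.3]
grip_width: 0.0119
t 44.93 p [518.5 137.1  81.1] yaw -0.87 down -1.0000 w 34.1 F [-0.5  0.8 -0.4] q [ 0.24  0.58 -0.79  1.97  0.56  0.83 -0.88]
turn [ 0.03 -0.27 -0.04] shift now [-0.1 29.1  5.9] after turn [-0.1 29.1  5.9]
```

View pics/s20.png

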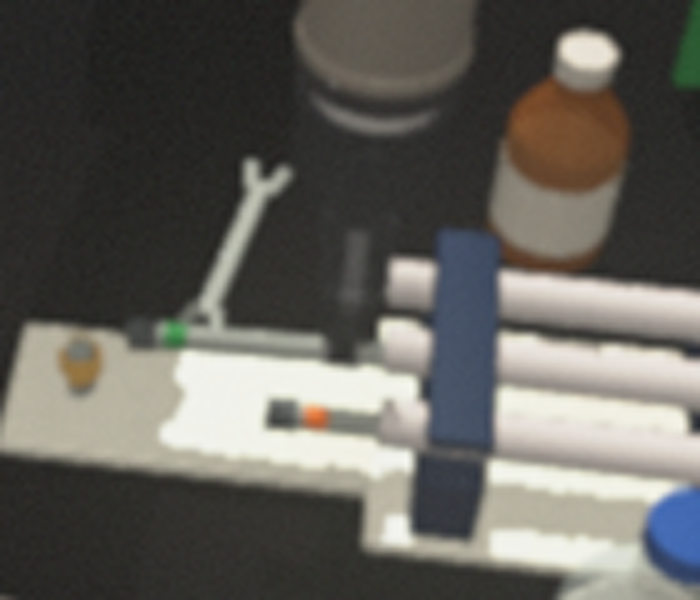

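```bash

python3 -m jog '0 -0.3 0 0 10 6 0.4; 0 0 0 0 10 0 0.4; 0 0 0 0 7 0 0.4; 0 0 0 0 2 0 0.4; 0 0 0 0 0 0 0.4'
python3 -m jog '0 0 0 0 0 0 0.05; 0 0 0 0 0 0 0.05; 0 0 0 0 0 0 0.05; 0 0 0 0 0 0 0.05; 0 0 0 0 0 0 0.05' 90
python3 -m jog '0 0 0 0 0 0 0.05; 0 0 0 0 0 0 0.05; 0 0 0 0 0 0 0.05; 0 0 0 0 0 0 0.05; 0 0 0 0 0 0 0.05' 90
python3 w.py 517 -12 54 -0.6
```

```text
clock: 45.4
tcp_pos: [0.5179, 0.144, 0.0513]
orientation: [-1.571, 0.008, -0.005]
contact_force: [0.5, 0.2, 0.5]
grip_width: 0.0342
clock: 45.82
tcp_pos: [0.5188, 0.1444, 0.0528]
orientation: [-1.571, 0.006, -0.007]
contact_force: [-1.3, 0.3, 2.1]
grip_width: 0.0112
clock: 46.23
tcp_pos: [0.5188, 0.1443, 0.0527]
orientation: [-1.571, 0.006, -0.007]
contact_force: [-2.5, 0.0, 5.7]
grip_width: 0.0107
t 46.23 p [518.8 144.3  52.7] yaw -0.48 down -1.0000 w 10.7 F [-2.5  0.   5.7] q [ 0.2   0.62 -0.76  1.98  0.6   0.78 -0.92]
turn [-0.    0.12  0.02] shift now [  -0.5   -1.3 -156.3] after turn [  -0.2   -1.3 -156.3]
```

```bash

python3 -m jog '0 0 0 0 -2 -6 0.05; 0 0 0 0 0 -12 0.05; 0 0 0 0 0 -20 0.05; 0 0 0 0 0 -20 0.05; 0 0 0 0 0 -20 0.05'
python3 -m jog '0 0 0 0 0 -20 0.05; 0 0 0 0 0 -20 0.05; 0 0 0 0 0 -20 0.05; 0 0 0 0 0 -14 0.05; 0 0 0 0 0 -3 0.05'
python3 -m jog '0 0 0 0 0 0 0.05; 0 0 0 0 0 0 0.05; 0 0 0 0 0 0 0.05; 0 0 0 0 0 0 0.05; 0 0 0 0 0 0 0.05'
python3 w.py 459.5 -345 150 -0.7; python3 - <<'E'
from m import *
f=snap('top'); f=snap('scene'); c=f['color'][:,:,::-1]
cv2.imwrite('pics/s21.png',cv2.resize(c[130:260,220:420],None,fx=4,fy=4,interpolation=cv2.INTER_CUBIC))
E
```

```text
clock: 46.65
tcp_pos: [0.5173, 0.0638, 0.0538]
orientation: [-1.572, 0.008, -0.006]
contact_force: [0.2, 0.2, -2.4]
grip_width: 0.011
clock: 47.07
tcp_pos: [0.5163, -0.0159, 0.0535]
orientation: [-1.573, 0.013, -0.009]
contact_force: [1.0, 0.1, -3.2]
grip_width: 0.0112
clock: 47.48
tcp_pos: [0.5174, -0.0097, 0.0546]
orientation: [-1.57, 0.005, -0.005]
contact_force: [-0.2, -0.9, -2.3]
grip_width: 0.011
t 47.48 p [517.4  -9.7  54.6] yaw -0.38 down -1.0000 w 11.0 F [-0.2 -0.9 -2.3] q [ 0.5   0.59 -0.76  2.03  0.59  0.76 -0.63]
turn [-0.02  0.32  0.01] shift now [ -55.6  -95.6 -335.6] after turn [ -53.8  -95.4 -336. ]
```

View pics/s21.png

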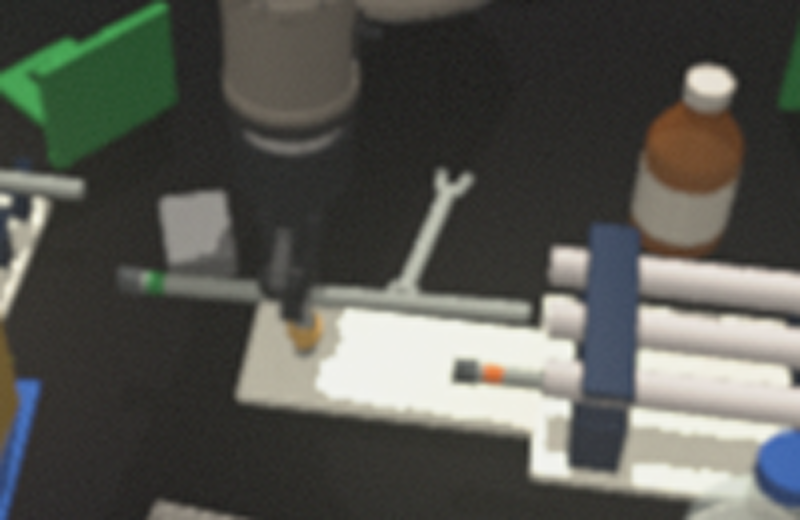

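```bash

python3 -m jog '0 0 0 0 -10 0 0.05; 0 0 0 0 -20 0 0.05; 0 0 0 0 -25 0 0.05; 0 0 0 0 -25 0 0.05; 0 0 0 0 -16 0 0.05' >/dev/null
python3 -m jog '0 0 0 -3 0 -18 0.05; 0 0 0 -5 0 -28 0.05; 0 0 0 -5 0 -34 0.05; 0 0 0 -5 0 -34 0.05; 0 0 0 -5 0 -34 0.05' >/dev/null
python3 -m jog '0 0.3 0 -6 0 -36 0.05; 0 0 0 -6 0 -36 0.05; 0 0 0 -6 0 -36 0.05; 0 0 0 -6 0 -36 0.05; 0 0 0 -4 0 -28 0.05' >/dev/null
python3 -m jog '0 0 0 -3 0 -16 0.05; 0 0 0 0 0 0 0.05; 0 0 0 0 0 0 0.05; 0 0 0 0 0 0 0.05; 0 0 0 0 0 0 0.05' 
cat > colm.py <<'E'
from m import *
import sys
xc,zc,gy=map(float,sys.argv[1:4])
for n in('top','scene'):
    f=snap(n); W=cloud(f); x,y,z=[W[...,i] for i in range(3)]
    m=(abs(x-xc)<.014)&(y<-.15)&(y>-.52)&(abs(z-zc)<.025)&(abs(y-gy)>.035)
    p=np.polyfit(y[m],z[m],1); q=np.polyfit(y[m],x[m],1)
    print(n,m.sum(),'ends',np.percentile(y[m],[1,99]).round(4),'pitch %.2f yaw %.2f'%(np.degrees(p[0]),np.degrees(q[0])),'x@',np.polyval(q,-.328).round(4),'z@',np.polyval(p,gy).round(4))
    if n=='scene' and len(sys.argv)>4:
        c=f['color'][:,:,::-1]; cv2.imwrite('pics/'+sys.argv[4],cv2.resize(c[110:260,100:300],None,fx=4,fy=4,interpolation=cv2.INTER_CUBIC))
E
python3 w.py 459.5 -345 60 -0.7; python3 colm.py .46 .17 -.345 s22.png
```

```text
clock: 49.25
tcp_pos: [0.4604, -0.3444, 0.1509]
orientation: [-1.57, 0.008, -0.009]
contact_force: [0.3, 0.0, -2.0]
grip_width: 0.0109
t 49.25 p [ 460.4 -344.4  150.9] yaw -0.63 down -1.0000 w 10.9 F [ 0.3  0.  -2. ] q [ 1.13  0.52 -0.79  1.83  0.45  0.97  0.14]
turn [-0.02  0.07  0.03] shift now [-0.9 90.9 -0.6] after turn [-0.9 90.9 -0.6]
top 298 ends [-0.4358 -0.1857] pitch 2.70 yaw 1.21 x@ 0.4576 z@ 0.1699
scene 399 ends [-0.4649 -0.1887] pitch 2.36 yaw 0.38 x@ 0.4645 z@ 0.1701
```

View pics/s22.png

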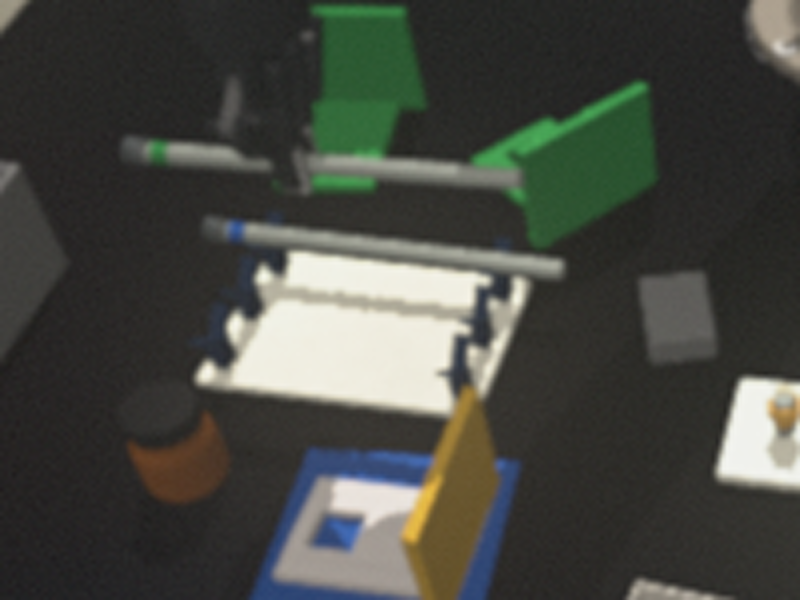

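```bash

python3 -m jog '-2.4 0 0 -0.5 10 2 0.05; 0 0 0 0 25 2 0.05; 0 0 0 0 25 0 0.05; 0 0 0 0 20 0 0.05; 0 0 0 0 8 0 0.05' >/dev/null
python3 -m jog '0 0 0 0 0 0 0.05; 0 0 0 0 0 0 0.05; 0 0 0 0 0 0 0.05; 0 0 0 0 0 0 0.05; 0 0 0 0 0 0 0.05' >/dev/null
python3 w.py 459.5 -345 27 -0.7; python3 colm.py .46 .085 -.345
```

```text
t 50.18 p [ 460.  -345.8   63.6] yaw -0.79 down -0.9991 w 11.2 F [-0.1 -0.5 -2.6] q [ 1.04  0.62 -0.7   1.91  0.6   0.8  -0.  ]
turn [ 2.47 -0.09  0.09] shift now [-0.5 36.6  2.4] after turn [-0.5 36.6  0.8]
top 235 ends [-0.3089 -0.1862] pitch 0.16 yaw 0.58 x@ 0.4586 z@ 0.083
scene 350 ends [-0.4673 -0.1895] pitch -0.09 yaw 0.51 x@ 0.4639 z@ 0.0829
```

```bash

python3 -m jog '0 0 0 0 8 1 0.05; 0 0 0 0 8 0 0.05; 0 0 0 0 8 0 0.05; 0 0 0 0 5 0 0.05; 0 0 0 0 3 0 0.05' 
python3 -m jog '0 0 0 0 1 0 0.05; 0 0 0 0 1 0 0.05; 0 0 0 0 1 0 0.05; 0 0 0 0 0 0 0.05; 0 0 0 0 0 0 0.05' 
python3 -m jog '0 0 0 0 0.5 0 0.05; 0 0 0 0 0.5 0 0.05; 0 0 0 0 0 0 0.05; 0 0 0 0 0 0 0.05; 0 0 0 0 0 0 0.05' 
python3 w.py 459.5 -345 24 -0.7
```

```text
clock: 50.7
tcp_pos: [0.4585, -0.3454, 0.029]
orientation: [-1.612, 0.012, -0.009]
contact_force: [0.2, -0.4, -2.3]
grip_width: 0.0111
clock: 51.12
tcp_pos: [0.4594, -0.346, 0.0277]
orientation: [-1.613, 0.011, -0.011]
contact_force: [-0.6, -0.3, -1.9]
grip_width: 0.0111
clock: 51.53
tcp_pos: [0.4596, -0.3461, 0.0269]
orientation: [-1.613, 0.01, -0.011]
contact_force: [-0.0, 0.9, 2.8]
grip_width: 0.011
t 51.53 p [ 459.6 -346.1   26.9] yaw -0.79 down -0.9991 w 11.0 F [-0.   0.9  2.8] q [ 1.01  0.67 -0.66  1.93  0.65  0.75 -0.04]
turn [ 2.42 -0.09  0.04] shift now [-0.2  2.8  1.2] after turn [-0.1  2.9  1. ]
```

```bash

python3 -m jog '0 0 0 0 0.7 0 0.05; 0 0 0 0 0.3 0 0.05; 0 0 0 0 0 0 0.05; 0 0 0 0 0 0 0.05; 0 0 0 0 0 0 0.05' 
python3 -m jog '0 0 0 0 -1 0 0.15; 0 0 0 0 0 0 0.2; 0 0 0 0 0 0 0.3; 0 0 0 0 0 0 0.35; 0 0 0 0 0 0 0.35' 
python3 -m jog '0 0 0 0 -5 0 0.35; 0 0 0 0 -15 0 0.35; 0 0 0 0 -25 0 0.35; 0 0 0 0 -35 0 0.35; 2.4 0 0 0 -25 0 0.35' >/dev/null
python3 -m jog '0 0 0 0 -15 0 0.35; 0 0 0 0 0 0 0.35; 0 0 0 0 0 0 0.35; 0 0 0 0 0 0 0.35; 0 0 0 0 0 0 0.35' >/dev/null
python3 w.py 568 137 140 -0.6; python3 colm.py .46 .055 -.238 s23.png; python3 colm.py .41 .055 -.238
```

```text
clock: 51.95
tcp_pos: [0.4599, -0.3461, 0.0266]
orientation: [-1.614, 0.01, -0.011]
contact_force: [-2.9, 1.5, 9.9]
grip_width: 0.0113
clock: 52.37
tcp_pos: [0.4591, -0.3459, 0.0263]
orientation: [-1.613, 0.011, -0.01]
contact_force: [-0.3, 0.2, 0.2]
grip_width: 0.0296
t 53.20 p [ 458.5 -341.   145.5] yaw -0.76 down -1.0000 w 29.8 F [-0.   0.9 -0.3] q [ 1.13  0.53 -0.79  1.85  0.45  0.96  0.13]
turn [-0.05 -0.16 -0.09] shift now [103.1   5.7 479.4] after turn [104.4   5.5 479.1]
top 282 ends [-0.4635 -0.1864] pitch -0.02 yaw 0.99 x@ 0.4582 z@ 0.046
scene 353 ends [-0.4652 -0.1894] pitch 0.02 yaw 0.92 x@ 0.4636 z@ 0.0462
top 419 ends [-0.4638 -0.1875] pitch -0.04 yaw 0.74 x@ 0.4088 z@ 0.0462
scene 338 ends [-0.4675 -0.1906] pitch -0.05 yaw 0.92 x@ 0.4136 z@ 0.0459
```

View pics/s23.png

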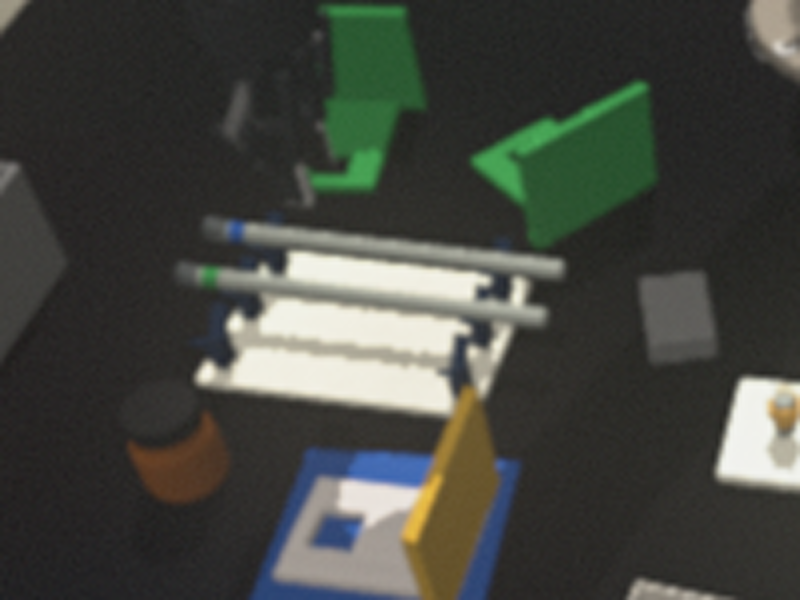

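```bash

python3 -m jog '0 0 0 8 0 36 0.4; 0 0 0 8 0 36 0.4; 0 0 0 8 0 36 0.4; 0 0 0 8 0 36 0.4; 0 0 0 8 0 36 0.4' >/dev/null
python3 -m jog '0 0 0 8 0 36 0.4; 0 0 0 8 0 36 0.4; 0 0 0 8 0 36 0.4; 0 0 0 8 0 36 0.4; 0 0 0 8 0 36 0.4' >/dev/null
python3 -m jog '0 0 0 8 0 36 0.4; 0 0 0 8 0 36 0.4; 0 0 0 8 10 30 0.4; 0 0 0 0 20 17 0.4; 0 0 0 0 15 0 0.4' >/dev/null
python3 w.py 568.3 140 90 -0.6
```

```text
t 54.65 p [569.3 142.1 100.8] yaw -0.40 down -1.0000 w 34.0 F [0.7 0.3 0.3] q [ 0.25  0.62 -0.8   1.84  0.55  0.92 -0.82]
turn [-0.22  0.2   0.03] shift now [-1.  10.8 -2.2] after turn [-0.9 10.8 -2.1]
```

```bash

python3 -m jog '0 0 0 -1 18 2 0.4; 0 0 0 0 18 0 0.4; 0 0 0 0 10 0 0.4; 0 0 0 0 5 0 0.4; 0 0 0 0 0 0 0.4'
python3 w.py 568.3 140 48 -0.6
python3 -m jog '0 0 0 0 0 0 0.05; 0 0 0 0 0 0 0.05; 0 0 0 0 0 0 0.05; 0 0 0 0 0 0 0.05; 0 0 0 0 0 0 0.05' 60
python3 -m jog '0 0 0 0 0 0 0.05; 0 0 0 0 0 0 0.05; 0 0 0 0 0 0 0.05; 0 0 0 0 0 0 0.05; 0 0 0 0 0 0 0.05' 60
python3 w.py 518 62 48 -0.6
```

```text
clock: 55.07
tcp_pos: [0.5682, 0.1371, 0.0492]
orientation: [-1.572, 0.013, -0.01]
contact_force: [-0.0, -0.4, -1.2]
grip_width: 0.0342
t 55.07 p [568.2 137.1  49.2] yaw -0.82 down -1.0000 w 34.2 F [-0.  -0.4 -1.2] q [ 0.21  0.68 -0.75  1.87  0.62  0.84 -0.87]
turn [ 0.05 -0.22 -0.12] shift now [0.1 1.2 2.9] after turn [0.1 1.2 2.9]
clock: 55.48
tcp_pos: [0.569, 0.138, 0.0512]
orientation: [-1.571, 0.01, -0.011]
contact_force: [-3.2, -2.3, 6.0]
grip_width: 0.0122
clock: 55.9
tcp_pos: [0.569, 0.138, 0.0512]
orientation: [-1.571, 0.01, -0.011]
contact_force: [-3.3, -1.8, 6.4]
grip_width: 0.0123
t 55.90 p [569.  138.   51.2] yaw -0.78 down -1.0000 w 12.3 F [-3.3 -1.8  6.4] q [ 0.21  0.68 -0.75  1.87  0.62  0.84 -0.87]
turn [ 0.03 -0.18  0.04] shift now [-49.9   3.2 -76.7] after turn [-50.2   3.2 -76.5]
```

Now draw col2 79 mm, so its front goes to y ≈ 23, then re-grip near the middle.

```bash

python3 -m jog '0 0 0 0 -0.5 -6 0.05; 0 0 0 0 0 -14 0.05; 0 0 0 0 0 -20 0.05; 0 0 0 0 0 -22 0.05; 0 0 0 0 0 -17 0.05' >/dev/null
python3 -m jog '0 0 0 0 0 0 0.05; 0 0 0 0 0 0 0.05; 0 0 0 0 0 0 0.05; 0 0 0 0 0 0 0.05; 0 0 0 0 0 0 0.05'
python3 -m jog '0 0 0 0 0 0 0.4; 0 0 0 0 0 0 0.4; 0 0 0 0 0 0 0.4; 0 0 0 0 0 0 0.4; 0 0 0 0 -5 0 0.4' >/dev/null
python3 -m jog '0 0 0 0 -15 0 0.4; 0 0 0 0 -20 15 0.4; 0 0 0 0 0 34 0.4; 0 0 0 0 0 30 0.4; 0 0 0 0 0 0 0.4' >/dev/null
python3 -m jog '0 0 0 0 5 0 0.4; 0 0 0 0 5 0 0.4; 0 0 0 0 0 0 0.4; 0 0 0 0 0 0 0.4; 0 0 0 0 0 0 0.4' >/dev/null
python3 w.py 568.7 143 52 -0.6
python3 - <<'E'
from m import *
f=snap('scene'); c=f['color'][:,:,::-1]
cv2.imwrite('pics/s24.png',cv2.resize(c[140:260,280:420],None,fx=5,fy=5,interpolation=cv2.INTER_CUBIC))
E
```

```text
clock: 56.73
tcp_pos: [0.5681, 0.0603, 0.0511]
orientation: [-1.57, 0.009, -0.01]
contact_force: [0.3, -1.2, -0.8]
grip_width: 0.0117
t 57.98 p [568.9 136.8  80.6] yaw -0.88 down -1.0000 w 34.0 F [ 0.2  0.  -0. ] q [ 0.24  0.64 -0.78  1.86  0.58  0.89 -0.84]
turn [ 0.03 -0.28 -0.03] shift now [-0.3 28.6  6.3] after turn [-0.3 28.6  6.2]
```

View pics/s24.png

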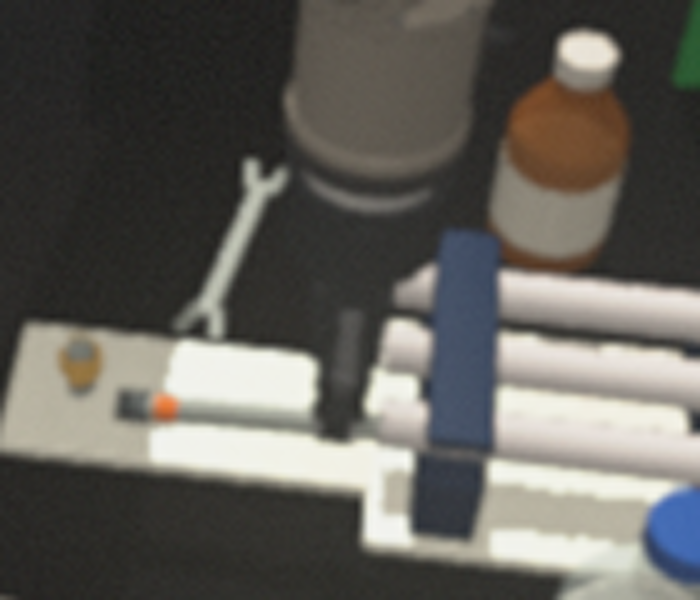

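```bash

python3 -m jog '0 -0.3 0 0 10 6 0.4; 0 0 0 0 10 0 0.4; 0 0 0 0 7 0 0.4; 0 0 0 0 2 0 0.4; 0 0 0 0 0 0 0.4'
python3 -m jog '0 0 0 0 0 0 0.05; 0 0 0 0 0 0 0.05; 0 0 0 0 0 0 0.05; 0 0 0 0 0 0 0.05; 0 0 0 0 0 0 0.05' 90
python3 -m jog '0 0 0 0 0 0 0.05; 0 0 0 0 0 0 0.05; 0 0 0 0 0 0 0.05; 0 0 0 0 0 0 0.05; 0 0 0 0 0 0 0.05' 90
python3 w.py 567 -12 54 -0.6
python3 -m jog '0 0 0 0 -2 -6 0.05; 0 0 0 0 0 -12 0.05; 0 0 0 0 0 -20 0.05; 0 0 0 0 0 -20 0.05; 0 0 0 0 0 -20 0.05'
python3 -m jog '0 0 0 0 0 -20 0.05; 0 0 0 0 0 -20 0.05; 0 0 0 0 0 -20 0.05; 0 0 0 0 0 -14 0.05; 0 0 0 0 0 -3 0.05'
python3 -m jog '0 0 0 0 0 0 0.05; 0 0 0 0 0 0 0.05; 0 0 0 0 0 0 0.05; 0 0 0 0 0 0 0.05; 0 0 0 0 0 0 0.05'
python3 w.py 509.5 -345 150 -0.7; python3 - <<'E'
from m import *
f=snap('top'); f=snap('scene'); c=f['color'][:,:,::-1]
cv2.imwrite('pics/s25.png',cv2.resize(c[130:260,220:420],None,fx=4,fy=4,interpolation=cv2.INTER_CUBIC))
E
```

```text
clock: 58.45
tcp_pos: [0.5681, 0.1437, 0.0505]
orientation: [-1.571, 0.008, -0.005]
contact_force: [0.1, 0.4, 0.8]
grip_width: 0.0343
clock: 58.87
tcp_pos: [0.5689, 0.1441, 0.0522]
orientation: [-1.571, 0.006, -0.007]
contact_force: [-1.8, -0.8, 3.1]
grip_width: 0.0109
clock: 59.28
tcp_pos: [0.5689, 0.1441, 0.0522]
orientation: [-1.571, 0.006, -0.007]
contact_force: [-2.2, -0.9, 5.0]
grip_width: 0.0108
t 59.28 p [568.9 144.1  52.2] yaw -0.48 down -1.0000 w 10.8 F [-2.2 -0.9  5. ] q [ 0.2   0.68 -0.75  1.87  0.62  0.84 -0.88]
turn [0.   0.12 0.01] shift now [  -0.6   -1.8 -156.1] after turn [  -0.3   -1.8 -156.1]
clock: 59.7
tcp_pos: [0.5681, 0.0635, 0.0533]
orientation: [-1.572, 0.008, -0.007]
contact_force: [-0.1, 0.1, -2.8]
grip_width: 0.0112
clock: 60.12
tcp_pos: [0.5672, -0.016, 0.0531]
orientation: [-1.573, 0.012, -0.01]
contact_force: [-0.7, -0.5, -2.0]
grip_width: 0.0111
clock: 60.53
tcp_pos: [0.5677, -0.0097, 0.0539]
orientation: [-1.57, 0.005, -0.005]
contact_force: [0.3, 0.2, -2.9]
grip_width: 0.0112
t 60.53 p [567.7  -9.7  53.9] yaw -0.37 down -1.0000 w 11.2 F [ 0.3  0.2 -2.9] q [ 0.48  0.66 -0.76  1.91  0.61  0.82 -0.62]
turn [-0.03  0.33  0.01] shift now [ -55.9  -96.2 -335.7] after turn [ -54.1  -96.1 -336. ]
```

View pics/s25.png

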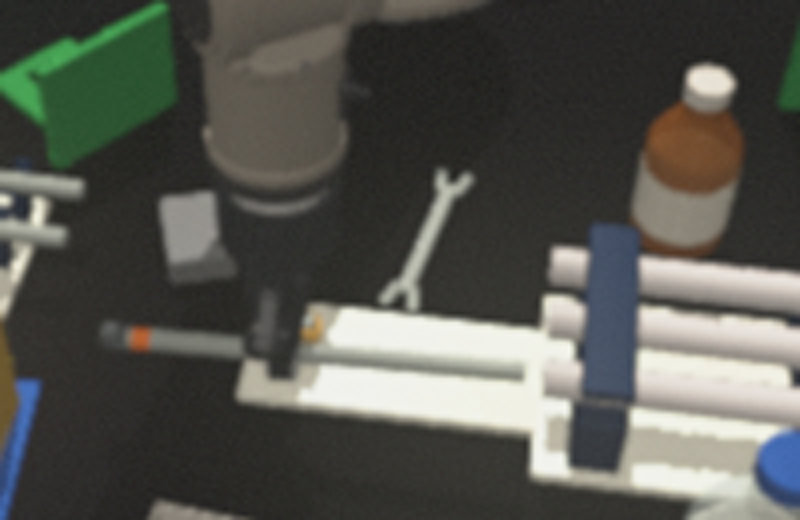

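```bash

python3 -m jog '0 0 0 0 -10 0 0.05; 0 0 0 0 -20 0 0.05; 0 0 0 0 -25 0 0.05; 0 0 0 0 -25 0 0.05; 0 0 0 0 -16 0 0.05' >/dev/null
python3 -m jog '0 0 0 -3 0 -18 0.05; 0 0 0 -5 0 -28 0.05; 0 0 0 -5 0 -34 0.05; 0 0 0 -5 0 -34 0.05; 0 0 0 -5 0 -34 0.05' >/dev/null
python3 -m jog '0 0.3 0 -6 0 -36 0.05; 0 0 0 -6 0 -36 0.05; 0 0 0 -6 0 -36 0.05; 0 0 0 -6 0 -36 0.05; 0 0 0 -4 0 -28 0.05' >/dev/null
python3 -m jog '0 0 0 -3 0 -16 0.05; 0 0 0 0 0 0 0.05; 0 0 0 0 0 0 0.05; 0 0 0 0 0 0 0.05; 0 0 0 0 0 0 0.05' 
python3 w.py 509.5 -345 60 -0.7; python3 colm.py .51 .17 -.345 s26.png
```

```text
clock: 62.3
tcp_pos: [0.5107, -0.3445, 0.1504]
orientation: [-1.57, 0.008, -0.009]
contact_force: [-0.1, -0.2, -2.5]
grip_width: 0.0112
t 62.30 p [ 510.7 -344.5  150.4] yaw -0.63 down -1.0000 w 11.2 F [-0.1 -0.2 -2.5] q [ 1.06  0.59 -0.79  1.74  0.48  1.02  0.08]
turn [-0.03  0.07  0.03] shift now [-1.2 90.4 -0.6] after turn [-1.2 90.4 -0.6]
top 358 ends [-0.4455 -0.1843] pitch 2.61 yaw 0.57 x@ 0.5085 z@ 0.17
scene 417 ends [-0.464  -0.1876] pitch 2.23 yaw 0.32 x@ 0.5148 z@ 0.1704
```

View pics/s26.png

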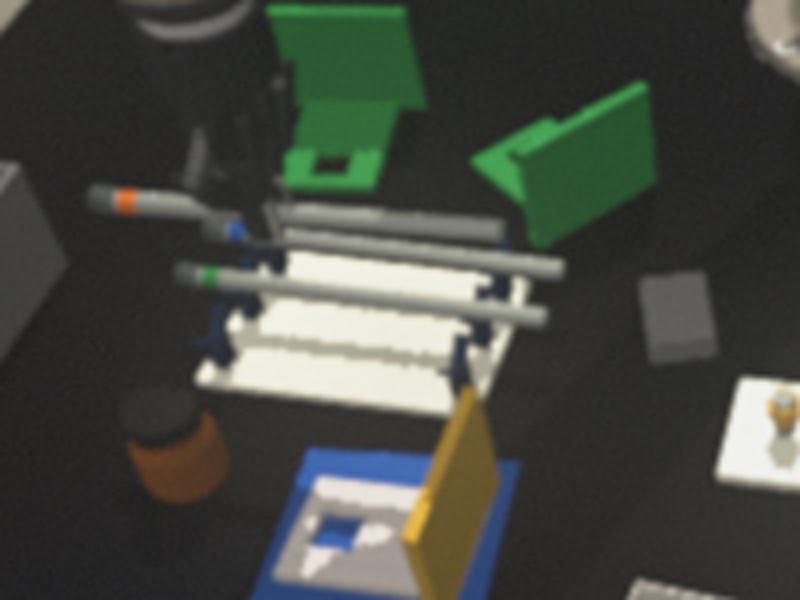

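```bash

python3 -m jog '-2.4 0 0 -0.7 10 2 0.05; 0 0 0 0 25 1.5 0.05; 0 0 0 0 25 0 0.05; 0 0 0 0 20 0 0.05; 0 0 0 0 8 0 0.05' >/dev/null
python3 -m jog '0 0 0 0 0 0 0.05; 0 0 0 0 0 0 0.05; 0 0 0 0 0 0 0.05; 0 0 0 0 0 0 0.05; 0 0 0 0 0 0 0.05' >/dev/null
python3 w.py 509.5 -345 27 -0.7; python3 colm.py .51 .083 -.345
```

```text
t 63.23 p [ 510.1 -346.4   63.2] yaw -0.79 down -0.9991 w 10.8 F [-0.1 -0.2 -2.8] q [ 0.99  0.68 -0.71  1.81  0.62  0.86 -0.04]
turn [ 2.46 -0.09  0.1 ] shift now [-0.7 36.1  3. ] after turn [-0.6 36.2  1.4]
top 275 ends [-0.4281 -0.1857] pitch -0.06 yaw 1.06 x@ 0.5076 z@ 0.0831
scene 362 ends [-0.4647 -0.1885] pitch -0.20 yaw 0.41 x@ 0.5138 z@ 0.0831
```

```bash

python3 -m jog '0 0 0 0 8 1 0.05; 0 0 0 0 8 0 0.05; 0 0 0 0 8 0 0.05; 0 0 0 0 5 0 0.05; 0 0 0 0 3 0 0.05' 
python3 -m jog '0 0 0 0 1 0 0.05; 0 0 0 0 1 0 0.05; 0 0 0 0 1 0 0.05; 0 0 0 0 0 0 0.05; 0 0 0 0 0 0 0.05' 
python3 -m jog '0 0 0 0 0.5 0 0.05; 0 0 0 0 0.5 0 0.05; 0 0 0 0 0 0 0.05; 0 0 0 0 0 0 0.05; 0 0 0 0 0 0 0.05' 
python3 -m jog '0 0 0 0 0.7 0 0.05; 0 0 0 0 0.3 0 0.05; 0 0 0 0 0 0 0.05; 0 0 0 0 0 0 0.05; 0 0 0 0 0 0 0.05' 
python3 w.py 509.5 -345 24 -0.7
```

```text
clock: 63.75
tcp_pos: [0.5085, -0.3462, 0.0283]
orientation: [-1.612, 0.012, -0.009]
contact_force: [-0.4, 0.2, -2.5]
grip_width: 0.011
clock: 64.17
tcp_pos: [0.5095, -0.3467, 0.0271]
orientation: [-1.613, 0.011, -0.011]
contact_force: [0.8, -0.8, -2.8]
grip_width: 0.0111
clock: 64.58
tcp_pos: [0.5097, -0.3467, 0.0263]
orientation: [-1.613, 0.01, -0.011]
contact_force: [0.3, -0.0, 2.4]
grip_width: 0.0111
clock: 65.0
tcp_pos: [0.5099, -0.3467, 0.026]
orientation: [-1.613, 0.01, -0.011]
contact_force: [-2.7, 2.0, 9.1]
grip_width: 0.0111
t 65.00 p [ 509.9 -346.7   26. ] yaw -0.78 down -0.9991 w 11.1 F [-2.7  2.   9.1] q [ 0.96  0.73 -0.67  1.82  0.67  0.81 -0.07]
turn [ 2.45 -0.08  0.05] shift now [-0.4  1.9  1.8] after turn [-0.4  2.   1.7]
```

Seated. Releasing, rising clear and checking the whole scene.

```bash

python3 -m jog '0 0 0 0 -1 0 0.15; 0 0 0 0 0 0 0.2; 0 0 0 0 0 0 0.3; 0 0 0 0 0 0 0.35; 0 0 0 0 0 0 0.35' 
python3 -m jog '0 0 0 0 -5 0 0.35; 0 0 0 0 -15 0 0.35; 0 0 0 0 -25 0 0.35; 0 0 0 0 -35 0 0.35; 2.4 0 0 0 -35 0 0.35' >/dev/null
python3 -m jog '0 0 0 -30 -30 0 0.35; 0 0 0 -30 -30 0 0.35; 0 0 0 -20 0 0 0.35; 0 0 0 0 0 0 0.35; 0 0 0 0 0 0 0.35' >/dev/null
python3 w.py; for x in .41 .46 .51; do python3 colm.py $x .055 -.238; done
python3 - <<'E'
from m import *
for n in('top','scene'):
    f=load(n); cv2.imwrite('pics/end_%s.png'%n,f['color'][:,:,::-1])
    W=cloud(f); h=masks(f); H,S,V=[h[...,i].astype(int) for i in range(3)]; x,y,z=[W[...,i] for i in range(3)]
    m=(V>100)&(S<60)&(z<.03)&(x>.6)&(x<.85)&(y>-.15)&(y<.1)&(z>.013); print('tray',rect(W[m]))
    m=(V<80)&(z<.06)&(z>.024)&(x>.66)&(x<.78)&(y>-.09)&(y<.03); print('nut',m.sum(),W[m].mean(0) if m.sum() else '',z[m].max() if m.sum() else '')
    m=(H>18)&(H<32)&(S>120)&(z>.09)&(x>.5)&(y<-.1)&(y>-.3); print('flange top',m.sum(),rect(W[m]),np.median(z[m]))
    m=(abs(x-.425)<.06)&(abs(y+.1)<.06)&(z>.015)&(z<.035); print('box',rect(W[m]))
f=load('scene');c=f['color'][:,:,::-1]; cv2.imwrite('pics/endcrop.png',cv2.resize(c[130:330,90:350],None,fx=3,fy=3,interpolation=cv2.INTER_CUBIC))
E
```

```text
clock: 65.42
tcp_pos: [0.5092, -0.3467, 0.0256]
orientation: [-1.613, 0.011, -0.01]
contact_force: [-1.1, -0.3, -0.4]
grip_width: 0.03
t 66.25 p [ 429.7 -341.3  201.1] yaw -0.87 down -1.0000 w 30.0 F [ 1.4  0.7 -0.4] q [ 1.24  0.43 -0.86  1.85  0.38  1.03  0.2 ]
top 320 ends [-0.4644 -0.1874] pitch -0.02 yaw 1.06 x@ 0.4084 z@ 0.0462
scene 340 ends [-0.4669 -0.1904] pitch 0.07 yaw 0.96 x@ 0.4137 z@ 0.0461
top 258 ends [-0.3959 -0.1866] pitch -0.14 yaw 0.80 x@ 0.4585 z@ 0.046
scene 357 ends [-0.4674 -0.1893] pitch -0.11 yaw 0.64 x@ 0.4635 z@ 0.0459
top 257 ends [-0.3962 -0.1855] pitch -0.11 yaw 0.85 x@ 0.5083 z@ 0.0462
scene 383 ends [-0.4654 -0.1891] pitch 0.09 yaw 1.02 x@ 0.5136 z@ 0.0464
tray (array([717.3, -30.2]), array([ 99.8, 103.5]), 83.37)
nut 64 [ 0.71327577 -0.02951603  0.03022479] 0.03602880975067868
flange top 165 (array([ 643.9, -194. ]), array([ 10.7, 121.8]), 89.06) 0.09937908412407648
box (array([418.7, -98.9]), array([70.6, 50.1]), 18.38)
tray (array([719.1, -33.9]), array([100.5, 103.1]), 83.28)
nut 115 [ 0.7236446  -0.03008032  0.03093571] 0.036446842136227176
flange top 193 (array([ 644.7, -197.4]), array([123.8,  10.3]), 0.06) 0.10068535965935765
box (array([ 421.9, -102. ]), array([72.1, 49.7]), 18.51)
```

View pics/endcrop.png

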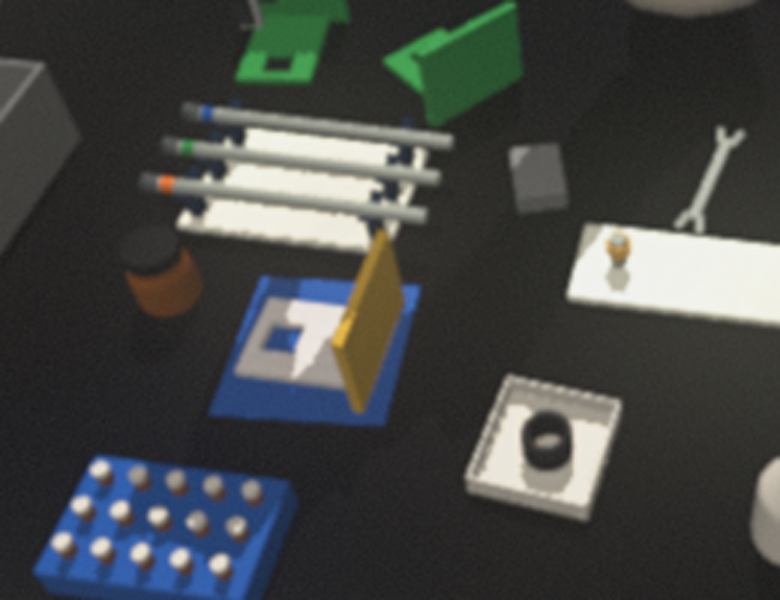

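View pics/end_top.png

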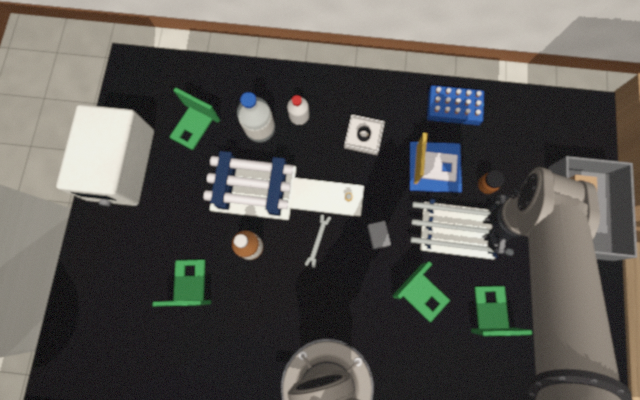

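Every part is in its place. The nut is in the tray at (363,134), the stop stands on the mat at (435,167), and the columns lie level in the cradle around (455,230). The bystanders are where they were, and the arm is clear at z ≈ 200 mm.

```bash
python3 -c "
from bench import r
print(r.hand_in())"
```

```text
the job is handed in; nothing more can be done
None
```

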